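# Sort tagged test cartridges, start the incubator and tidy the kit carton

### The arm

A 6-joint arm with a two-finger parallel gripper is mounted at the origin on the work surface. World frame = base frame: x ahead of the robot, y to its left, z up, the work surface at z = 0. Lengths are in m, angles in degrees, forces in N, time in s.
With the tool pointing down it reaches from about 0.25 to 0.85 m from the base axis. Payload 12.5 kg.
Tool frame: the origin (TCP) lies between the finger pads; the fingertips stand 11 mm ahead of it and the grasp point (between the pads) lies 8 mm behind it; z points along the fingers, y is the line along which they close (so a half turn about z gives the same grasp; the last joint's range is limited). The gripper opens to 93 mm and grips with 3 to 60 N. Pads are 15 mm wide; open, the fingers measure 128 mm over their backs; the gripper's body (75 mm by 188 mm) begins 65 mm behind the grasp point.
Start: joints at [-4.847, 20.094, 94.641, -0, 65.266, -4.847], TCP at [0.55, 0, 0.23] pointing down, gripper open.
Joint ranges: [-157.81, 157.81], [-45, 120.19], [0.68, 151.7], [-89.99, 269.99], [4.06, 180], [-164.3, 164.3]. Speed limits (degrees/s): [127.2, 127.2, 159.86, 180, 180, 180].

### API

Orientations are given as [roll, pitch, yaw] about the fixed x, y, z axes, in that order (R = Rz(yaw) Ry(pitch) Rx(roll)).
In Python, from cell import status, imaging, order gives the robot as it stands.
- The arm moves only by the tool jog_arm, never from a script. Its argument "steps" is a list of rows, each an object of numbers: "gripper": the opening, from -1 (shut) to 1 (fully open); "x", "y", "z": the shift along the tool's x, y, z as a fraction of full scale; "rx", "ry", "rz": the turn, a rotation vector about the tool's x, y, z as a fraction of full scale. In form: [{"gripper": .., "x": .., "y": .., "z": .., "rx": .., "ry": .., "rz": ..}, ...]. A call has 1 to 8 rows; each row is the pose to reach, as a shift and turn from the pose commanded when the call began, along the tool's axes at that moment; what a row does not reach only later rows make up. Full scale, the value 1, is 0.8 m for a shift and 1.5 rad for a turn. A row lasts 1/10 s, in which the tool goes at most 50 mm and 8.59 degrees, less where a joint would pass 70% of its speed; a pose out of reach is approached as far as the arm can. A call with a number of a shift or a turn outside -1 to 1 is refused whole. A call with a gripper value outside its range is refused whole. The fingers move at their own pace and stop on an object; the grip force is fixed at half the most. Time passes only in rows, so rows that repeat a pose let the fingers close. It gives the time, the measured TCP pose, the force, the opening and the grip force at its end, in the units of the state.
- status.sense(): the state, without advancing time (a new reading comes with each control period).
- imaging.capture(name): name is "scene" or "side" or "wrist"; returns the picture (400x640x3 uint8, blue, green, red); there is no depth.
- imaging.calibration(name): a dict with "camera_matrix" (3x3 intrinsics, pixels), "rvec" (rotation vector, rad) and "tvec" (3), from world to camera coordinates, as OpenCV has them. Camera axes: x right, y down, z forward; pixel columns grow to the right and rows downward; lengths in m; the calibration is good to about 2 mm. The wrist camera is an equidistant fisheye: a pixel r from the principal point sees the ray r / f radians off the axis. A picture is of the moment at which its call begins: read the wrist's pose just before it. calibration takes no time and is no camera call; for the wrist camera it gives the pose at the moment of the call.
- order.sign_off(): hands the job in; it is judged then, once.
The state is a dict: "time_s": time; "joint_pos": joint angles; "qvel": joint speeds; "joint_efforts": joint torques, N m; "tcp_pos": TCP position; "tool_rot": TCP orientation; "ft_force": force on the tool from outside, world axes, zero at the start; "ft_torque": the same for the moment, N m; "finger_gap": opening from 0.0 (shut) to 1.0 (fully open); "gripper_force": force on a finger pad.
Only numpy, scipy, OpenCV 4.12 (cv2) and the standard library are available. Lean on these libraries where they do the work, as an engineer would, in place of code of your own. Each camera call takes 0.05 s, during which the arm holds its last target. There are 200 camera calls.

### The job

First slide the incubator's fader fully back to its zero end, then sort all the test cartridges on the bench, whatever their number, lying flat and tag up, one to a nest: those with a round blue tag into the nests of the aluminium incubator block, those with a bar-shaped blue tag into the nests of the shallow grey reject tray. When all are in place, slide the fader up until its white line is level with the set-point rider, without moving the rider. Also stand the fallen kit carton upright on one of its small (56 x 26 mm) ends on the bench, about where it lies, and leave the other things on the bench where they are.

Things in the scene. Friction and masses are not known exactly. Their poses are not given: they have to be found in the camera images.
- cart_a: white plastic test cartridge, a block 62 long (x) x 34 wide (y) x 28 high (z), about 45 g; on its top face a black window 22 x 10 at the -x end and a blue tag at the +x end: a ROUND dot, 20 across (passed). Origin: centre of the underside, z up. May be absent.
- cart_b: white plastic test cartridge, a block 62 long (x) x 34 wide (y) x 28 high (z), about 45 g; on its top face a black window 22 x 10 at the -x end and a blue tag at the +x end: a ROUND dot, 20 across (passed). Origin: centre of the underside, z up. May be absent.
- cart_c: white plastic test cartridge, a block 62 long (x) x 34 wide (y) x 28 high (z), about 45 g; on its top face a black window 22 x 10 at the -x end and a blue tag at the +x end: a ROUND dot, 20 across (passed). Origin: centre of the underside, z up. May be absent.
- cart_d: white plastic test cartridge, a block 62 long (x) x 34 wide (y) x 28 high (z), about 45 g; on its top face a black window 22 x 10 at the -x end and a blue tag at the +x end: a straight BAR, 8 x 30, across the width (rejected). Origin: centre of the underside, z up. May be absent.
- cart_e: white plastic test cartridge, a block 62 long (x) x 34 wide (y) x 28 high (z), about 45 g; on its top face a black window 22 x 10 at the -x end and a blue tag at the +x end: a straight BAR, 8 x 30, across the width (rejected). Origin: centre of the underside, z up. May be absent.
- cart_f: white plastic test cartridge, a block 62 long (x) x 34 wide (y) x 28 high (z), about 45 g; on its top face a black window 22 x 10 at the -x end and a blue tag at the +x end: a straight BAR, 8 x 30, across the width (rejected). Origin: centre of the underside, z up. May be absent.
- incubator: incubator block, fixed: thick aluminium block on a black base with a finned front, 88 (x) x 196 (y) x 32 high, three open nests in a row along y, 66 apart, nest floors at height 24. Origin: centre of the underside.
- tray: reject tray, fixed: shallow grey plastic tray, 88 (x) x 196 (y) x 14 high, three nests of the same size in a row along y, 66 apart, nest floors at height 6. Origin: centre of the underside.
- incubator_nest0 (a point): centre of the floor of nest 0 of the incubator block: an open recess 72 (x) x 44 (y), rim 8 above this point; x, y, z as the incubator block's axes
- incubator_nest1 (a point): centre of the floor of nest 1 of the incubator block: an open recess 72 (x) x 44 (y), rim 8 above this point; x, y, z as the incubator block's axes
- incubator_nest2 (a point): centre of the floor of nest 2 of the incubator block: an open recess 72 (x) x 44 (y), rim 8 above this point; x, y, z as the incubator block's axes
- tray_nest0 (a point): centre of the floor of nest 0 of the reject tray: an open recess 72 (x) x 44 (y), rim 8 above this point; x, y, z as the reject tray's axes
- tray_nest1 (a point): centre of the floor of nest 1 of the reject tray: an open recess 72 (x) x 44 (y), rim 8 above this point; x, y, z as the reject tray's axes
- tray_nest2 (a point): centre of the floor of nest 2 of the reject tray: an open recess 72 (x) x 44 (y), rim 8 above this point; x, y, z as the reject tray's axes
- faderbox: the incubator's control box, fixed: grey box 84 (x) x 190 (y) x 26 high with a slot along its y axis and a wedge-shaped scale beside it; the end where the scale lines are shortest (its -y end, nearer the robot) is zero. Origin: centre of the underside.
- fader (a joint): position of the fader grip in its slot, in m: 0 at the zero end, 0.12 at the other end, grows along the control box's +y; stays where it is left, slides with about 2 N
- fader_top (a point): centre of the top of the fader grip: a black grip 26 (x) x 16 (y) x 34 high standing on the control box, with a white line across its middle; this point is 60 above the table
- rider_tip (a point): tip of the set-point rider: a small black pointer 4 high at the slot's other edge (the box's +x side), which points across at the slot; 19 from the slot's middle line; axes as the control box's. Do not move it.
- rider (a joint): position of the rider along the scale, in m, same zero and direction as the fader's: the fader's line is level with the rider when both values are equal
- carton: small white kit carton with a teal band, 80 long (x) x 56 wide (y) x 26 thick (z), about 80 g, fallen over: it starts lying flat on the bench among the cartridges, its length across the robot's front. Origin: centre of the face it lies on at the start
- carton_mid (a point): centre of the kit carton, axes as the carton's; 40 above the table when the carton stands on a small end
- dropper: small dropper bottle, 24 across x 50 high, loose, a bystander; origin: centre of the underside
- vial: small vial, 24 across x 40 high, loose, a bystander; origin: centre of the underside
- marker: marker pen lying flat, 120 (x) x 12 x 12 high, loose, a bystander; origin: centre of the underside

How it is judged:
By the outcome, as a careful person would: the job done as asked, in the order asked, and still so for the second after the job is handed in, with the robot touching nothing.
Of cart_a, cart_b, cart_c, cart_d, cart_e, cart_f only 4 to 6 are there at a start; the rules pass over those that are not, and their reading is None.
At some moment in a run one of cart_a, cart_b, cart_c, cart_d, cart_e, cart_f may be knocked a few centimetres aside while the robot is not near it.
Once in a run the grip may slacken for a moment while it holds something.
It also fails if it takes over 210 s, if anything falls off the work surface, if the arm or the gripper's body presses on something with over 40 N, if the wrist force passes 120 N, or if a joint passes its speed limit or range.

## Working session

There is one attempt and no reset: what is moved stays moved. The work goes in short steps, Python scripts to look and compute and a tool call to move; the robot and the scene stay as the last step left them, time stands still between calls to the robot, and variables do not carry over. Pictures are saved under pics/ and viewed, at most 14 in all, crops included, and the job is handed in when it is done.

Besides the shell and the picture viewer there is one more tool, called after "Emit:" as name(argument=value, ...), one argument or row to a line, values as JSON. jog_arm: Moves the arm, as the interface text tells. Its arguments: {"type":"object","properties":{"steps":{"type":"array"}},"required":["steps"]}

```bash
ls; mkdir -p pics; python3 - <<'E'
from cell import status, imaging
import cv2
print(status.sense())
for n in ("scene","side","wrist"):
    im=imaging.capture(n); cv2.imwrite(f"pics/{n}0.png",im)
    c=imaging.calibration(n); print(n,c)
    if n!="wrist": cv2.imwrite(f"pics/{n}0b.png",cv2.resize(im,(800,500),interpolation=cv2.INTER_CUBIC))
E
```

```text
pics
{'time_s': 0.0, 'joint_pos': array([-4.84720715e+00,  2.01252172e+01,  9.46772130e+01,  9.53654695e-04,
        6.52659042e+01, -4.84822794e+00]), 'qvel': array([-0.03201396,  0.01186025,  0.01202317,  0.07898644,  0.0762853 ,
        0.06517045]), 'joint_efforts': array([ 1.41757551e-03, -4.97321892e+01, -2.85254824e+01,  6.99741254e-02,
        2.57699919e-02, -1.73020858e-04]), 'tcp_pos': array([5.49663531e-01, 5.83045015e-05, 2.29091271e-01]), 'tool_rot': array([-1.79931983e+02, -6.63797851e-03,  9.00006173e+01]), 'ft_force': array([ 0.40829194, -0.00642161, -0.65978639]), 'ft_torque': array([-0.01195455, -0.01198949, -0.00645107]), 'gripper_force': 0.0, 'finger_gap': 0.9994640011824062}
scene {'camera_matrix': array([[405.87780391,   0.        , 319.97220753],
       [  0.        , 405.87780391, 196.42114977],
       [  0.        ,   0.        ,   1.        ]]), 'rvec': array([ 2.17380722,  1.03533297, -0.39960636]), 'tvec': array([-0.39165694, -0.28555259,  1.31564376])}
side {'camera_matrix': array([[429.27195591,   0.        , 318.823568  ],
       [  0.        , 429.27195591, 202.62567902],
       [  0.        ,   0.        ,   1.        ]]), 'rvec': array([ 0.65368098, -2.52873154,  1.29202249]), 'tvec': array([0.51535133, 0.22508063, 0.7896782 ])}
wrist {'camera_matrix': array([[309.70691629,   0.        , 319.78852867],
       [  0.        , 309.70691629, 202.97761954],
       [  0.        ,   0.        ,   1.        ]]), 'rvec': array([-2.87707099e+00, -1.37251469e-03,  9.51981704e-04]), 'tvec': array([-0.54907796, -0.03125585,  0.39053008])}
```

View pics/scene0b.png

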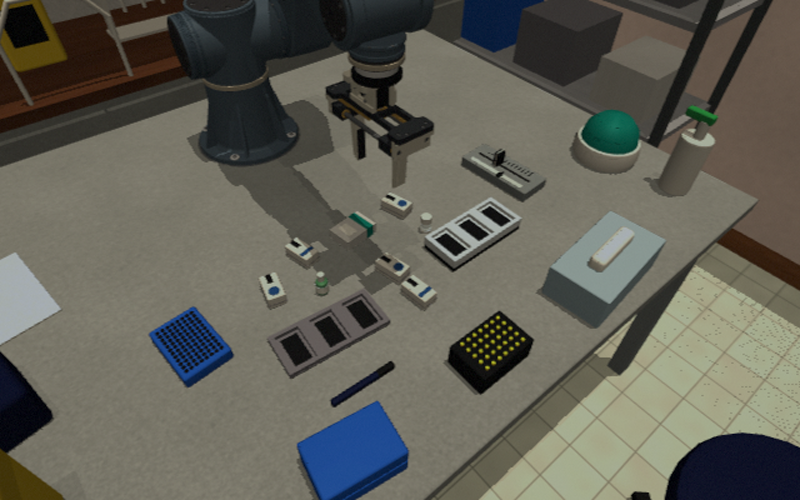

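View pics/wrist0.png

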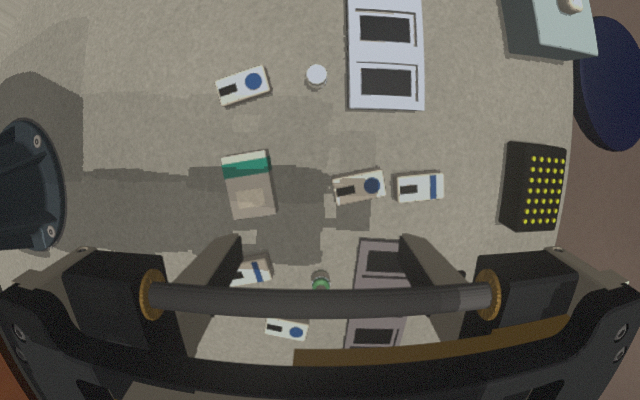

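View pics/side0b.png

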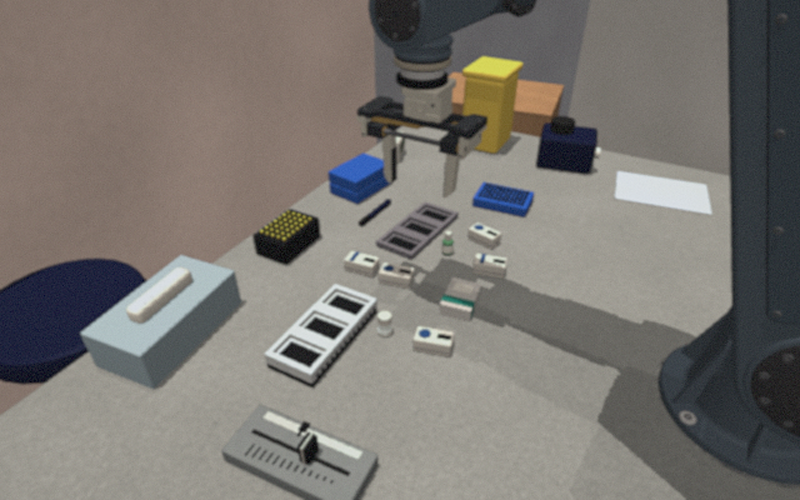

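```bash
cat > h.py <<'E'
import numpy as np, cv2, json
from scipy.spatial.transform import Rotation as Ro
def ray(c,n,uv):
    K=c["camera_matrix"]; R=Ro.from_rotvec(np.ravel(c["rvec"])).as_matrix(); t=np.ravel(c["tvec"])
    p=(np.array(uv,float).reshape(-1,2)-K[:2,2])/K[0,0]
    if n=="wrist":
        r=np.linalg.norm(p,axis=1,keepdims=True)+1e-9
        d=np.hstack([p/r*np.sin(r),np.cos(r)])
    else: d=np.hstack([p,np.ones((len(p),1))])
    return -R.T@t, d@R
def w(c,n,uv,z):
    o,d=ray(c,n,uv); return o+d*((z-o[2])/d[:,2])[:,None]
def proj(c,n,P):
    K=c["camera_matrix"]; R=Ro.from_rotvec(np.ravel(c["rvec"])).as_matrix()
    q=np.array(P,float).reshape(-1,3)@R.T+np.ravel(c["tvec"])
    if n=="wrist":
        s=np.linalg.norm(q[:,:2],axis=1,keepdims=True); p=q[:,:2]/s*np.arctan2(s,q[:,2:])
    else: p=q[:,:2]/q[:,2:]
    return p*K[0,0]+K[:2,2]
def snap(n,tag):
    from cell import imaging
    c=imaging.calibration(n); im=imaging.capture(n)
    cv2.imwrite(f"pics/{tag}.png",im); json.dump({k:np.array(v).tolist() for k,v in c.items()},open(f"pics/{tag}.json","w"))
    return c,im
def load(tag):
    return {k:np.array(v) for k,v in json.load(open(f"pics/{tag}.json")).items()}, cv2.imread(f"pics/{tag}.png")
E
python3 - <<'E'
from h import *
from cell import imaging
np.set_printoptions(precision=3,suppress=True)
c=imaging.calibration("side");s=.8
print("side: box top corners\n",w(c,"side",np.array([[265,407],[223,452],[340,498],[377,462]])*s,.026))
print("grip/rider",w(c,"side",np.array([[308,440]])*s,.06),w(c,"side",np.array([[304,428]])*s,.03))
c=imaging.calibration("scene")
print("scene: box",w(c,"scene",np.array([[461,157],[489,143],[546,180],[520,197]])*s,.026))
c=imaging.calibration("wrist")
for n,p in dict(cart1=(243,86),carton=(249,184),cart2=(359,187),cart3=(420,187),cart4=(255,272),cart5=(287,329),vial=(316,75),drop=(320,282),inc=(386,82)).items(): print(n,w(c,"wrist",[p],.028))
E
```

```text
side: box top corners
 [[0.605 0.36  0.026]
 [0.605 0.442 0.026]
 [0.437 0.421 0.026]
 [0.423 0.358 0.026]]
grip/rider [[0.502 0.392 0.06 ]] [[0.533 0.364 0.03 ]]
scene: box [[0.433 0.341 0.026]
 [0.434 0.437 0.026]
 [0.618 0.433 0.026]
 [0.621 0.34  0.026]]
cart1 [[0.46  0.116 0.028]]
carton [[ 0.464 -0.001  0.028]]
cart2 [[ 0.596 -0.005  0.028]]
cart3 [[ 0.671 -0.004  0.028]]
cart4 [[ 0.464 -0.118  0.028]]
cart5 [[ 0.502 -0.212  0.028]]
vial [[0.545 0.126 0.028]]
drop [[ 0.549 -0.132  0.028]]
inc [[0.625 0.12  0.028]]
```

Emit:
jog_arm(
  steps=[
    {"gripper": 1, "x": 0.375, "y": -0.03, "z": 0},
    {"gripper": 1, "x": 0.375, "y": -0.03, "z": 0},
    {"gripper": 1, "x": 0.375, "y": -0.03, "z": 0},
    {"gripper": 1, "x": 0.375, "y": -0.03, "z": 0},
    {"gripper": 1, "x": 0.375, "y": -0.03, "z": 0},
    {"gripper": 1, "x": 0.375, "y": -0.03, "z": 0},
    {"gripper": 1, "x": 0.375, "y": -0.03, "z": 0},
    {"gripper": 1, "x": 0.375, "y": -0.03, "z": 0},
  ],
)

```text
invalid input
```

```bash
python3 - <<'E'
from h import *
from cell import status
print(status.sense()["tcp_pos"])
c,im=snap("wrist","w1")
P=proj(c,"wrist",[[.42,.33,.026],[.63,.45,.026]]); print(P)
u0,u1=sorted(P[:,0].astype(int));v0,v1=sorted(P[:,1].astype(int))
u0-=10;v0=max(v0-10,0);u1+=10;v1+=10
print(u0,v0); cr=im[v0:v1,u0:u1]; f=min(800/cr.shape[1],600/cr.shape[0]); f=int(f); print(f)
cv2.imwrite("pics/w1c.png",cv2.resize(cr,None,fx=f,fy=f,interpolation=cv2.INTER_CUBIC))
E
```

```text
[5.49757937e-01 4.10558535e-05 2.29239673e-01]
[[ 219.54586735  -63.58627756]
 [ 378.32860026 -126.984408  ]]
209 0
1
```

View pics/w1c.png

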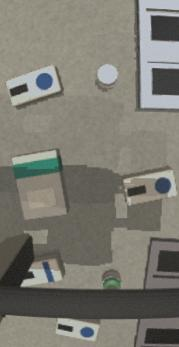

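The picture is only a repeat of the start view: the arm did not move because the rows were refused. I'll give every key.

Emit:
jog_arm(
  steps=[
    {"gripper": 1, "x": 0.375, "y": -0.03, "z": 0, "rx": 0, "ry": 0, "rz": 0},
    {"gripper": 1, "x": 0.375, "y": -0.03, "z": 0, "rx": 0, "ry": 0, "rz": 0},
    {"gripper": 1, "x": 0.375, "y": -0.03, "z": 0, "rx": 0, "ry": 0, "rz": 0},
    {"gripper": 1, "x": 0.375, "y": -0.03, "z": 0, "rx": 0, "ry": 0, "rz": 0},
    {"gripper": 1, "x": 0.375, "y": -0.03, "z": 0, "rx": 0, "ry": 0, "rz": 0},
    {"gripper": 1, "x": 0.375, "y": -0.03, "z": 0, "rx": 0, "ry": 0, "rz": 0},
    {"gripper": 1, "x": 0.375, "y": -0.03, "z": 0, "rx": 0, "ry": 0, "rz": 0},
    {"gripper": 1, "x": 0.375, "y": -0.03, "z": 0, "rx": 0, "ry": 0, "rz": 0},
  ],
)

```text
time_s: 1.0
tcp_pos: [0.5256, 0.3007, 0.2292]
tool_rot: [-180.0, 0.0, 90.1]
ft_force: [0.3, -0.2, 0.1]
finger_gap: 0.997
gripper_force: 0.0
```

```bash
python3 - <<'E'
from h import *
c,im=snap("wrist","w1")
P=proj(c,"wrist",[[.42,.33,.026],[.63,.45,.026]]); print(P)
u0,u1=sorted(P[:,0].astype(int));v0,v1=sorted(P[:,1].astype(int))
u0-=10;v0=max(v0-10,0);u1+=10;v1+=10
print(u0,v0); cr=im[v0:v1,u0:u1]; f=min(800/cr.shape[1],600/cr.shape[0]); f=int(f); print(f)
cv2.imwrite("pics/w1c.png",cv2.resize(cr,None,fx=f,fy=f,interpolation=cv2.INTER_CUBIC))
E
```

```text
[[231.99513398 158.91539654]
 [409.86559018  59.71895797]]
221 49
4
```

View pics/w1c.png

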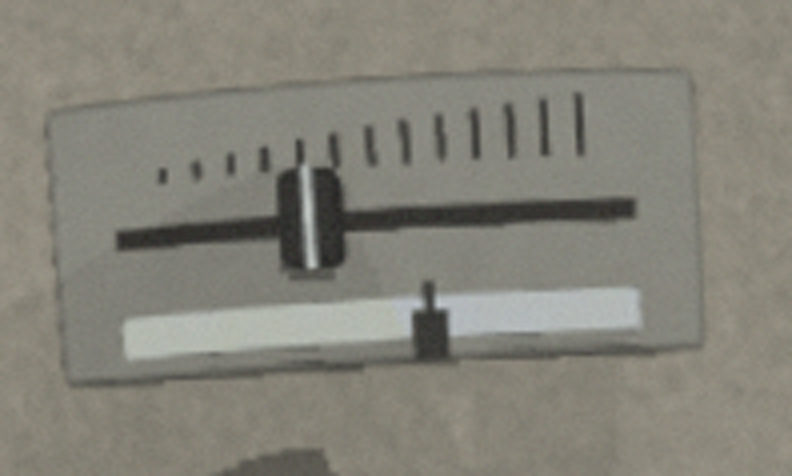

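The picture shows the fader grip at crop (310,217), the rider tip at (428,284), the slot from (118,241) to (634,208), and 13 scale lines from (163,177) to (579,125).

```bash
python3 - <<'E'
from h import *
np.set_printoptions(precision=4,suppress=True)
c,_=load("w1")
W=lambda p,z: w(c,"wrist",(np.array(p,float)+.5)/4-.5+[221,49],z)
sl=W([[118,241],[634,208]],.026); cor=W([[48,112],[690,70],[703,345],[70,383]],.026)
tk=W([[163,177],[197,171],[231,164],[265,159],[300,152],[334,149],[370,145],[404,142],[440,137],[475,133],[510,130],[544,127],[579,125]],.026)
gr=W([[310,217],[305,167],[312,266]],.06); rt=W([[428,284]],.030)
for n,a in zip("slot corners ticks grip ridertip".split(),(sl,cor,tk,gr,rt)): print(n,"\n",a)
d=sl[1]-sl[0]; L=np.linalg.norm(d); d/=L; print("yaw of slot",np.degrees(np.arctan2(d[1],d[0])),L)
m=sl.mean(0); print("mid",m,cor.mean(0))
for n,a in (("ticks",tk),("grip",gr),("rider",rt)): print(n,(a-m)@d+.06, np.cross(d,a-m)[:,2])
E
```

```text
slot 
 [[0.4439 0.3887 0.026 ]
 [0.593  0.3983 0.026 ]]
corners 
 [[0.4228 0.4284 0.026 ]
 [0.6095 0.4404 0.026 ]
 [0.6146 0.3588 0.026 ]
 [0.4283 0.3472 0.026 ]]
ticks 
 [[0.4573 0.407  0.026 ]
 [0.4673 0.4084 0.026 ]
 [0.4772 0.4101 0.026 ]
 [0.487  0.4113 0.026 ]
 [0.497  0.4132 0.026 ]
 [0.5068 0.4139 0.026 ]
 [0.517  0.415  0.026 ]
 [0.5267 0.4159 0.026 ]
 [0.5369 0.4175 0.026 ]
 [0.5469 0.4188 0.026 ]
 [0.5569 0.4199 0.026 ]
 [0.5667 0.4211 0.026 ]
 [0.5768 0.4221 0.026 ]]
grip 
 [[0.5023 0.3921 0.06  ]
 [0.501  0.4054 0.06  ]
 [0.5028 0.3793 0.06  ]]
ridertip 
 [[0.5336 0.3746 0.03  ]]
yaw of slot 3.6842238723066414 0.14948906320002728
mid [0.5184 0.3935 0.026 ] [0.5188 0.3937 0.026 ]
ticks [-0.0001  0.0099  0.0199  0.0298  0.0399  0.0496  0.0599  0.0697  0.08
  0.09    0.1001  0.1099  0.1201] [0.0174 0.0181 0.0192 0.0198 0.021  0.0212 0.0216 0.0219 0.0228 0.0234
 0.0239 0.0245 0.0248]
grip [0.0438 0.0433 0.0435] [-0.0003  0.013  -0.0132]
rider [0.0739] [-0.0198]
```

Emit:
jog_arm(
  steps=[
    {"gripper": 0.2, "x": 0.114, "y": -0.0295, "z": 0.08, "rx": 0, "ry": 0, "rz": -0.042},
    {"gripper": 0.2, "x": 0.114, "y": -0.0295, "z": 0.08, "rx": 0, "ry": 0, "rz": -0.042},
    {"gripper": 0.2, "x": 0.114, "y": -0.0295, "z": 0.08, "rx": 0, "ry": 0, "rz": -0.042},
    {"gripper": 0.2, "x": 0.114, "y": -0.0295, "z": 0.18, "rx": 0, "ry": 0, "rz": -0.042},
    {"gripper": 0.2, "x": 0.114, "y": -0.0295, "z": 0.228, "rx": 0, "ry": 0, "rz": -0.042},
    {"gripper": 0.2, "x": 0.114, "y": -0.0295, "z": 0.228, "rx": 0, "ry": 0, "rz": -0.042},
    {"gripper": 0.2, "x": 0.114, "y": -0.0295, "z": 0.228, "rx": 0, "ry": 0, "rz": -0.042},
    {"gripper": 0.2, "x": 0.114, "y": -0.0295, "z": 0.228, "rx": 0, "ry": 0, "rz": -0.042},
  ],
)

```text
time_s: 1.85
tcp_pos: [0.5036, 0.3905, 0.0485]
tool_rot: [179.9, -0.0, 93.5]
ft_force: [-0.6, -0.2, 0.3]
finger_gap: 0.598
gripper_force: 0.0
```

Emit:
jog_arm(
  steps=[
    {"gripper": -1, "x": 0, "y": 0, "z": 0, "rx": 0, "ry": 0, "rz": 0},
    {"gripper": -1, "x": 0, "y": 0, "z": 0, "rx": 0, "ry": 0, "rz": 0},
    {"gripper": -1, "x": 0, "y": 0, "z": 0, "rx": 0, "ry": 0, "rz": 0},
    {"gripper": -1, "x": 0, "y": 0, "z": 0, "rx": 0, "ry": 0, "rz": 0},
    {"gripper": -1, "x": 0, "y": 0, "z": 0, "rx": 0, "ry": 0, "rz": 0},
    {"gripper": -1, "x": 0, "y": 0, "z": 0, "rx": 0, "ry": 0, "rz": 0},
    {"gripper": -1, "x": 0, "y": 0, "z": 0, "rx": 0, "ry": 0, "rz": 0},
    {"gripper": -1, "x": 0, "y": 0, "z": 0, "rx": 0, "ry": 0, "rz": 0},
  ],
)

```text
time_s: 2.65
tcp_pos: [0.5024, 0.3913, 0.0474]
tool_rot: [180.0, -0.0, 93.6]
ft_force: [0.2, -0.6, 2.1]
finger_gap: 0.17
gripper_force: 30.0
```

Emit:
jog_arm(
  steps=[
    {"gripper": -1, "x": 0, "y": -0.02, "z": 0, "rx": 0, "ry": 0, "rz": 0},
    {"gripper": -1, "x": 0, "y": -0.035, "z": 0, "rx": 0, "ry": 0, "rz": 0},
    {"gripper": -1, "x": 0, "y": -0.048, "z": 0, "rx": 0, "ry": 0, "rz": 0},
    {"gripper": -1, "x": 0, "y": -0.054, "z": 0, "rx": 0, "ry": 0, "rz": 0},
    {"gripper": -1, "x": 0, "y": -0.0565, "z": 0, "rx": 0, "ry": 0, "rz": 0},
    {"gripper": -1, "x": 0, "y": -0.0565, "z": 0, "rx": 0, "ry": 0, "rz": 0},
    {"gripper": -1, "x": 0, "y": -0.0565, "z": 0, "rx": 0, "ry": 0, "rz": 0},
    {"gripper": -1, "x": 0, "y": -0.0565, "z": 0, "rx": 0, "ry": 0, "rz": 0},
  ],
)

```text
time_s: 3.45
tcp_pos: [0.4588, 0.3886, 0.0474]
tool_rot: [179.8, -0.1, 93.6]
ft_force: [10.4, -1.2, -3.1]
finger_gap: 0.173
gripper_force: 30.0
```

Emit:
jog_arm(
  steps=[
    {"gripper": 0.2, "x": 0, "y": 0.001, "z": 0, "rx": 0, "ry": 0, "rz": 0},
    {"gripper": 0.2, "x": 0, "y": 0.001, "z": 0, "rx": 0, "ry": 0, "rz": 0},
    {"gripper": 0.2, "x": 0, "y": 0.001, "z": 0, "rx": 0, "ry": 0, "rz": 0},
    {"gripper": 0.2, "x": 0, "y": 0.001, "z": -0.06, "rx": 0, "ry": 0, "rz": 0},
    {"gripper": 1, "x": 0, "y": 0.001, "z": -0.12, "rx": 0, "ry": 0, "rz": 0},
    {"gripper": 1, "x": -0.06, "y": 0.03, "z": -0.22, "rx": 0, "ry": 0, "rz": 0.042},
    {"gripper": 1, "x": -0.12, "y": 0.06, "z": -0.22, "rx": 0, "ry": 0, "rz": 0.042},
    {"gripper": 1, "x": -0.18, "y": 0.09, "z": -0.22, "rx": 0, "ry": 0, "rz": 0.042},
  ],
)

```text
time_s: 4.25
tcp_pos: [0.5195, 0.2825, 0.2188]
tool_rot: [179.8, -0.1, 90.1]
ft_force: [0.5, -0.2, -0.1]
finger_gap: 0.812
gripper_force: 0.0
```

```bash
python3 - <<'E'
from h import *
from cell import status
print(status.sense()["tcp_pos"])
c,im=snap("wrist","w2")
cv2.imwrite("pics/w2b.png",cv2.resize(im,(800,500),interpolation=cv2.INTER_CUBIC))
E
```

```text
[0.51946985 0.28249593 0.21878431]
```

View pics/w2b.png

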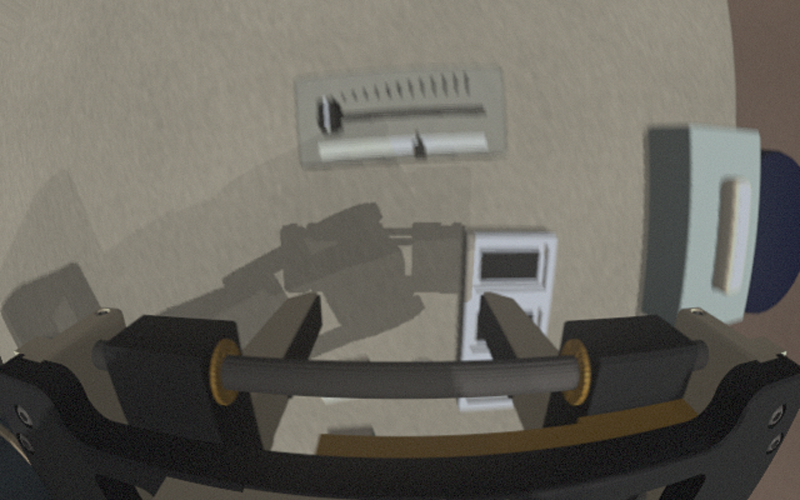

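The fader now sits at the left (zero) end of the slot, at about (330,115), and the rider is unchanged. Next I survey the bench from two poses.

Emit:
jog_arm(
  steps=[
    {"gripper": 1, "x": -0.278, "y": 0.038, "z": -0.139, "rx": 0, "ry": 0, "rz": 0},
    {"gripper": 1, "x": -0.278, "y": 0.038, "z": -0.139, "rx": 0, "ry": 0, "rz": 0},
    {"gripper": 1, "x": -0.278, "y": 0.038, "z": -0.139, "rx": 0, "ry": 0, "rz": 0},
    {"gripper": 1, "x": -0.278, "y": 0.038, "z": -0.139, "rx": 0, "ry": 0, "rz": 0},
    {"gripper": 1, "x": -0.278, "y": 0.038, "z": -0.139, "rx": 0, "ry": 0, "rz": 0},
    {"gripper": 1, "x": -0.278, "y": 0.038, "z": -0.139, "rx": 0, "ry": 0, "rz": 0},
    {"gripper": 1, "x": -0.278, "y": 0.038, "z": -0.139, "rx": 0, "ry": 0, "rz": 0},
    {"gripper": 1, "x": -0.278, "y": 0.038, "z": -0.139, "rx": 0, "ry": 0, "rz": 0},
  ],
)

```text
time_s: 5.1
tcp_pos: [0.5486, 0.0614, 0.3262]
tool_rot: [-179.9, -0.0, 90.0]
ft_force: [-0.1, -0.5, 0.3]
finger_gap: 0.999
gripper_force: 0.0
```

```bash
python3 - <<'E'
from h import *
c,im=snap("wrist","w3")
E
```

Emit:
jog_arm(
  steps=[
    {"gripper": 1, "x": -0.29, "y": 0, "z": 0, "rx": 0, "ry": 0, "rz": 0},
    {"gripper": 1, "x": -0.29, "y": 0, "z": 0, "rx": 0, "ry": 0, "rz": 0},
    {"gripper": 1, "x": -0.29, "y": 0, "z": 0, "rx": 0, "ry": 0, "rz": 0},
    {"gripper": 1, "x": -0.29, "y": 0, "z": 0, "rx": 0, "ry": 0, "rz": 0},
    {"gripper": 1, "x": -0.29, "y": 0, "z": 0, "rx": 0, "ry": 0, "rz": 0},
    {"gripper": 1, "x": -0.29, "y": 0, "z": 0, "rx": 0, "ry": 0, "rz": 0},
    {"gripper": 1, "x": -0.29, "y": 0, "z": 0, "rx": 0, "ry": 0, "rz": 0},
  ],
)

```text
time_s: 5.85
tcp_pos: [0.5492, -0.1707, 0.3263]
tool_rot: [-179.9, -0.1, 90.0]
ft_force: [0.3, 0.1, 0.7]
finger_gap: 1.0
gripper_force: 0.0
```

```bash
python3 - <<'E'
from h import *
c,im=snap("wrist","w4")
P=proj(c,"wrist",[[.36,-.28,.02],[.73,.18,.02]]);print(P)
cr=im[0:290,170:470]; cv2.imwrite("pics/w4c.png",cv2.resize(cr,(621,600),interpolation=cv2.INTER_CUBIC))
E
```

```text
[[207.18501224 235.63170562]
 [432.09287996 -36.97217745]]
```

View pics/w4c.png

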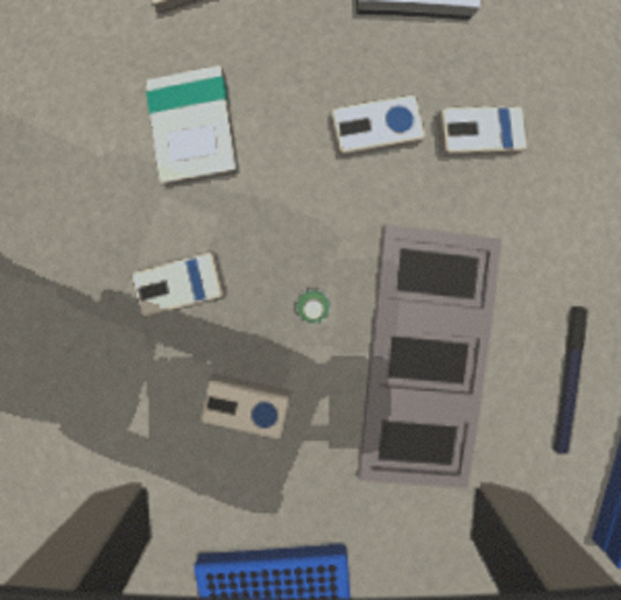

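The picture shows the carton at (192,125), round carts at (377,124) and (246,408), bar carts at (484,129) and (178,283), the dropper at (313,305), the tray corners at (384,226), (500,239), (468,486), (360,478), and the pen at (571,380). I'll automate the cart detection and look at the incubator.

```bash
cat >> h.py <<'E'
def carts(c,im,z=.028):
    hsv=cv2.cvtColor(im,cv2.COLOR_BGR2HSV)
    blue=cv2.inRange(hsv,(100,110,40),(125,255,200)); dark=cv2.inRange(im,(0,0,0),(62,62,62))&~blue
    def comps(m,a0,a1):
        n,_,st,ce=cv2.connectedComponentsWithStats(m); return [(ce[i],st[i]) for i in range(1,n) if a0<st[i,4]<a1]
    out=[]; B=comps(blue,25,450); D=comps(dark,20,400)
    for ce,st in B:
        t=w(c,"wrist",[ce],z)[0]; best=None
        for cd,sd in D:
            q=w(c,"wrist",[cd],z)[0]; l=np.linalg.norm(q-t)
            if .025<l<.05 and (best is None or abs(l-.036)<abs(best[1]-.036)): best=(q,l)
        if best is None: continue
        d=t-best[0]; m=(t+best[0])/2
        # bar vs round by elongation of the blob
        x,y,ww,hh,_=st; ys,xs=np.nonzero(blue[y:y+hh,x:x+ww]); (_,(a,b),_)=cv2.minAreaRect(np.c_[xs,ys].astype(np.float32))
        out.append((m[0],m[1],np.degrees(np.arctan2(d[1],d[0])),best[1],"bar" if max(a,b)/min(a,b)>1.8 else "round",ce.round(0).tolist()))
    return out
E
python3 - <<'E'
from h import *
np.set_printoptions(precision=4,suppress=True)
for t in ("w3","w4"):
    c,im=load(t); print(t)
    for o in carts(c,im): print([round(float(v),4) for v in o[:4]],o[4:])
c,im=load("w4")
W=lambda p,z: w(c,"wrist",(np.array(p,float)+.5)/2.07-.5+[170,0],z)
k=W([[384,226],[500,239],[468,486],[360,478]],.014); print(k,k.mean(0))
f=W([[437,272],[427,360],[418,443]],.006); print(f)
print("carton",W([[147,80],[221,67],[236,174],[161,183]],.026),"cart2",W([[333,111],[417,96],[424,134],[340,149]],.028).mean(0),"dropper",W([[313,309]],.05),"pen",W([[578,308],[561,450]],.012))
c,im=load("w3"); P=proj(c,"wrist",[[.4,.0,.02],[.7,.3,.032]]).astype(int); print(P)
cv2.imwrite("pics/w3c.png",cv2.resize(im[0:260,200:480],None,fx=2.3,fy=2.3,interpolation=cv2.INTER_CUBIC))
E
```

```text
w3
[0.4565, 0.1168, 15.2317, 0.032] ('round', [268.0, 130.0])
[0.6721, -0.0049, 5.8138, 0.0321] ('bar', [409.0, 212.0])
[0.5962, -0.0055, 11.4104, 0.0347] ('round', [362.0, 211.0])
[0.4508, -0.121, 12.6659, 0.0321] ('bar', [271.0, 277.0])
[0.4982, -0.2128, -14.5714, 0.0336] ('round', [301.0, 325.0])
w4
[0.5946, -0.005, 11.7104, 0.0322] ('round', [363.0, 57.0])
[0.4508, -0.1205, 13.2359, 0.0319] ('bar', [264.0, 135.0])
[[ 0.6012 -0.079   0.014 ]
 [ 0.6885 -0.0851  0.014 ]
 [ 0.6738 -0.2784  0.014 ]
 [ 0.5869 -0.2709  0.014 ]] [ 0.6376 -0.1784  0.014 ]
[[ 0.6424 -0.112   0.006 ]
 [ 0.6368 -0.179   0.006 ]
 [ 0.6326 -0.2449  0.006 ]]
carton [[ 0.4305  0.032   0.026 ]
 [ 0.4846  0.0382  0.026 ]
 [ 0.4959 -0.0422  0.026 ]
 [ 0.4418 -0.0465  0.026 ]] cart2 [ 0.5959 -0.0045  0.028 ] dropper [[ 0.55   -0.1372  0.05  ]] pen [[ 0.7557 -0.1345  0.012 ]
 [ 0.7515 -0.2496  0.012 ]]
[[227 208]
 [421  17]]
```

View pics/w3c.png

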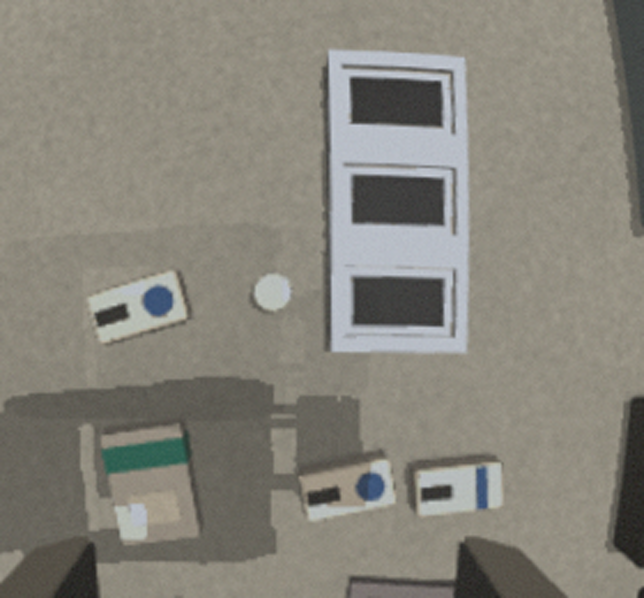

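The incubator is at (330..466, 49..352) with nest floors at (397,101), (398,200), (398,302); the vial is at (272,293), and five carts are confirmed: three round, two bar.

```bash
python3 - <<'E'
from h import *
np.set_printoptions(precision=4,suppress=True)
c,im=load("w3")
W=lambda p,z: w(c,"wrist",(np.array(p,float)+.5)/2.3-.5+[200,0],z)
k=W([[330,49],[464,58],[467,352],[331,351]],.032); print(k,k.mean(0))
print(W([[397,101],[398,200],[398,302]],.024))
print("c1",W([[87,297],[177,271],[188,317],[100,342]],.028), "c2",W([[300,474],[388,459],[394,500],[306,516]],.028).mean(0),"c3",W([[414,464],[499,459],[502,505],[418,513]],.028).mean(0),"vial",W([[272,293]],.04))
E
```

```text
[[0.5811 0.2848 0.032 ]
 [0.6678 0.2845 0.032 ]
 [0.671  0.0896 0.032 ]
 [0.5823 0.0884 0.032 ]] [0.6256 0.1868 0.032 ]
[[0.6247 0.253  0.024 ]
 [0.6251 0.1866 0.024 ]
 [0.6259 0.1202 0.024 ]]
c1 [[0.4253 0.1247 0.028 ]
 [0.4847 0.1396 0.028 ]
 [0.4915 0.11   0.028 ]
 [0.4332 0.0951 0.028 ]] c2 [ 0.5951 -0.0028  0.028 ] c3 [ 0.6719 -0.0015  0.028 ] vial [[0.545  0.1251 0.04  ]]
```

Emit:
jog_arm(
  steps=[
    {"gripper": 0.3, "x": 0.062, "y": -0.123, "z": 0.1875, "rx": 0, "ry": 0, "rz": 0.896},
    {"gripper": 0.3, "x": 0.062, "y": -0.123, "z": 0.1875, "rx": 0, "ry": 0, "rz": 0.896},
    {"gripper": 0.3, "x": 0.062, "y": -0.123, "z": 0.1875, "rx": 0, "ry": 0, "rz": 0.896},
    {"gripper": 0.3, "x": 0.062, "y": -0.123, "z": 0.1875, "rx": 0, "ry": 0, "rz": 0.896},
    {"gripper": 0.3, "x": 0.062, "y": -0.123, "z": 0.1875, "rx": 0, "ry": 0, "rz": 0.896},
    {"gripper": 0.3, "x": 0.062, "y": -0.123, "z": 0.1875, "rx": 0, "ry": 0, "rz": 0.896},
    {"gripper": 0.3, "x": 0.062, "y": -0.123, "z": 0.1875, "rx": 0, "ry": 0, "rz": 0.896},
    {"gripper": 0.3, "x": 0.062, "y": -0.123, "z": 0.1875, "rx": 0, "ry": 0, "rz": 0.896},
  ],
)

```text
time_s: 6.7
tcp_pos: [0.4508, -0.1203, 0.1771]
tool_rot: [-180.0, -0.0, 21.0]
ft_force: [-0.8, 0.2, -0.7]
finger_gap: 0.651
gripper_force: 0.0
```

```bash
cat >> h.py <<'E'
def plan(legs,start=None):
    """legs: world x,y,z,yaw (tool down). prints the jog fractions of each leg from the one before"""
    from cell import status
    if start is None:
        s=status.sense(); start=[*s["tcp_pos"],s["tool_rot"][2]]; print("now",np.round(start,4),"gap",round(s["finger_gap"],3),"t",s["time_s"])
    p=np.array(start,float)
    for l in legs:
        l=np.array(l,float); R=Ro.from_euler("xyz",[180,0,p[3]],degrees=True).as_matrix()
        d=R.T@(l[:3]-p[:3]); a=(l[3]-p[3]+180)%360-180
        print(np.round(l,4),"-> x %.4f y %.4f z %.4f rz %.3f"%(*d/.8,-np.radians(a)/1.5),"| mm",round(1000*np.linalg.norm(d)),"deg",round(a,1)); p=l
E
python3 - <<'E'
from h import *
c4=(.4508,-.121);n=(.6420,-.1127)
plan([[*c4,.1,13],[*c4,.023,13],[*c4,.1,13],[*n,.1,-4.2],[*n,.030,-4.2],[*n,.12,-4.2]])
E
```

```text
now [ 0.4508 -0.1203  0.1771 21.0336] gap 0.651 t 6.7
[ 0.4508 -0.121   0.1    13.    ] -> x -0.0004 y 0.0008 z 0.0964 rz 0.093 | mm 77 deg -8.0
[ 0.4508 -0.121   0.023  13.    ] -> x 0.0000 y -0.0000 z 0.0963 rz -0.000 | mm 77 deg 0.0
[ 0.4508 -0.121   0.1    13.    ] -> x 0.0000 y 0.0000 z -0.0963 rz -0.000 | mm 77 deg 0.0
[ 0.642  -0.1127  0.1    -4.2   ] -> x 0.2352 y 0.0437 z 0.0000 rz 0.200 | mm 191 deg -17.2
[ 0.642  -0.1127  0.03   -4.2   ] -> x -0.0000 y -0.0000 z 0.0875 rz -0.000 | mm 70 deg 0.0
[ 0.642  -0.1127  0.12   -4.2   ] -> x 0.0000 y 0.0000 z -0.1125 rz -0.000 | mm 90 deg 0.0
```

Emit:
jog_arm(
  steps=[
    {"gripper": 0.3, "x": 0, "y": 0.001, "z": 0.0964, "rx": 0, "ry": 0, "rz": 0.093},
    {"gripper": 0.3, "x": 0, "y": 0.001, "z": 0.0964, "rx": 0, "ry": 0, "rz": 0.093},
    {"gripper": 0.3, "x": 0, "y": 0.001, "z": 0.0964, "rx": 0, "ry": 0, "rz": 0.093},
    {"gripper": 0.3, "x": 0, "y": 0.001, "z": 0.1927, "rx": 0, "ry": 0, "rz": 0.093},
    {"gripper": 0.3, "x": 0, "y": 0.001, "z": 0.1927, "rx": 0, "ry": 0, "rz": 0.093},
    {"gripper": 0.3, "x": 0, "y": 0.001, "z": 0.1927, "rx": 0, "ry": 0, "rz": 0.093},
    {"gripper": 0.3, "x": 0, "y": 0.001, "z": 0.1927, "rx": 0, "ry": 0, "rz": 0.093},
  ],
)

```text
time_s: 7.4
tcp_pos: [0.4519, -0.1224, 0.0245]
tool_rot: [180.0, -0.0, 13.3]
ft_force: [0.1, -0.7, 0.8]
finger_gap: 0.649
gripper_force: 0.0
```

Emit:
jog_arm(
  steps=[
    {"gripper": -1, "x": 0, "y": 0, "z": 0, "rx": 0, "ry": 0, "rz": 0},
    {"gripper": -1, "x": 0, "y": 0, "z": 0, "rx": 0, "ry": 0, "rz": 0},
    {"gripper": -1, "x": 0, "y": 0, "z": 0, "rx": 0, "ry": 0, "rz": 0},
    {"gripper": -1, "x": 0, "y": 0, "z": 0, "rx": 0, "ry": 0, "rz": 0},
    {"gripper": -1, "x": 0, "y": 0, "z": 0, "rx": 0, "ry": 0, "rz": 0},
  ],
)

```text
time_s: 7.9
tcp_pos: [0.4514, -0.1229, 0.0236]
tool_rot: [180.0, -0.0, 13.3]
ft_force: [-0.2, 0.5, 7.9]
finger_gap: 0.362
gripper_force: 30.0
```

```bash
python3 - <<'E'
from h import *
c4=(.4508,-.121);n=(.6420,-.1127)
plan([[*c4,.1,13],[.55,-.065,.1,5],[*n,.1,-4.2],[*n,.030,-4.2],[*n,.12,-4.2]])
E
```

```text
now [ 0.4514 -0.1229  0.0236 13.2501] gap 0.362 t 7.9
[ 0.4508 -0.121   0.1    13.    ] -> x -0.0002 y -0.0025 z -0.0955 rz 0.003 | mm 76 deg -0.3
[ 0.55  -0.065  0.1    5.   ] -> x 0.1366 y -0.0403 z -0.0000 rz 0.093 | mm 114 deg -8.0
[ 0.642  -0.1127  0.1    -4.2   ] -> x 0.1094 y 0.0694 z 0.0000 rz 0.107 | mm 104 deg -9.2
[ 0.642  -0.1127  0.03   -4.2   ] -> x -0.0000 y -0.0000 z 0.0875 rz -0.000 | mm 70 deg 0.0
[ 0.642  -0.1127  0.12   -4.2   ] -> x 0.0000 y 0.0000 z -0.1125 rz -0.000 | mm 90 deg 0.0
```

Emit:
jog_arm(
  steps=[
    {"gripper": -1, "x": 0, "y": -0.0025, "z": -0.0955, "rx": 0, "ry": 0, "rz": 0},
    {"gripper": -1, "x": 0, "y": -0.0025, "z": -0.0955, "rx": 0, "ry": 0, "rz": 0},
    {"gripper": -1, "x": 0, "y": -0.0025, "z": -0.0955, "rx": 0, "ry": 0, "rz": 0},
  ],
)

```text
time_s: 8.2
tcp_pos: [0.4522, -0.1214, 0.1024]
tool_rot: [179.8, -0.3, 13.3]
ft_force: [0.4, -0.3, -1.2]
finger_gap: 0.362
gripper_force: 30.0
```

Emit:
jog_arm(
  steps=[
    {"gripper": -1, "x": 0.1366, "y": -0.0403, "z": 0, "rx": 0, "ry": 0, "rz": 0.093},
    {"gripper": -1, "x": 0.1366, "y": -0.0403, "z": 0, "rx": 0, "ry": 0, "rz": 0.093},
    {"gripper": -1, "x": 0.1366, "y": -0.0403, "z": 0, "rx": 0, "ry": 0, "rz": 0.093},
    {"gripper": -1, "x": 0.1366, "y": -0.0403, "z": 0, "rx": 0, "ry": 0, "rz": 0.093},
  ],
)

```text
time_s: 8.6
tcp_pos: [0.5501, -0.0634, 0.0983]
tool_rot: [-180.0, 0.0, 5.4]
ft_force: [-0.8, 0.4, -1.1]
finger_gap: 0.362
gripper_force: 30.0
```

Emit:
jog_arm(
  steps=[
    {"gripper": -1, "x": 0.1094, "y": 0.0694, "z": 0, "rx": 0, "ry": 0, "rz": 0.107},
    {"gripper": -1, "x": 0.1094, "y": 0.0694, "z": 0, "rx": 0, "ry": 0, "rz": 0.107},
    {"gripper": -1, "x": 0.1094, "y": 0.0694, "z": 0, "rx": 0, "ry": 0, "rz": 0.107},
    {"gripper": -1, "x": 0.1094, "y": 0.0694, "z": 0, "rx": 0, "ry": 0, "rz": 0.107},
    {"gripper": -1, "x": 0.1094, "y": 0.0694, "z": 0, "rx": 0, "ry": 0, "rz": 0.107},
  ],
)

```text
time_s: 9.1
tcp_pos: [0.6399, -0.1116, 0.0986]
tool_rot: [-180.0, 0.1, -3.9]
ft_force: [0.6, 1.0, -0.0]
finger_gap: 0.361
gripper_force: 30.0
```

```bash
python3 - <<'E'
from h import *
n=(.6420,-.1127);c3=(.672,-.003)
plan([[*n,.030,-4.2],[*n,.1,-4.2],[*c3,.1,5],[*c3,.023,5]])
E
```

```text
now [ 0.6399 -0.1116  0.0986 -3.945 ] gap 0.361 t 9.1
[ 0.642  -0.1127  0.03   -4.2   ] -> x 0.0027 y 0.0011 z 0.0858 rz 0.003 | mm 69 deg -0.3
[ 0.642  -0.1127  0.1    -4.2   ] -> x 0.0000 y 0.0000 z -0.0875 rz -0.000 | mm 70 deg 0.0
[ 6.72e-01 -3.00e-03  1.00e-01  5.00e+00] -> x 0.0274 y -0.1395 z -0.0000 rz -0.107 | mm 114 deg 9.2
[ 6.72e-01 -3.00e-03  2.30e-02  5.00e+00] -> x 0.0000 y -0.0000 z 0.0963 rz -0.000 | mm 77 deg 0.0
```

Emit:
jog_arm(
  steps=[
    {"gripper": -1, "x": 0.0027, "y": 0.0011, "z": 0.06, "rx": 0, "ry": 0, "rz": 0},
    {"gripper": -1, "x": 0.0027, "y": 0.0011, "z": 0.08, "rx": 0, "ry": 0, "rz": 0},
    {"gripper": -1, "x": 0.0027, "y": 0.0011, "z": 0.0858, "rx": 0, "ry": 0, "rz": 0},
    {"gripper": -1, "x": 0.0027, "y": 0.0011, "z": 0.0858, "rx": 0, "ry": 0, "rz": 0},
    {"gripper": -1, "x": 0.0027, "y": 0.0011, "z": 0.0858, "rx": 0, "ry": 0, "rz": 0},
    {"gripper": 0.05, "x": 0.0027, "y": 0.0011, "z": 0.0858, "rx": 0, "ry": 0, "rz": 0},
    {"gripper": 0.05, "x": 0.0027, "y": 0.0011, "z": 0.0858, "rx": 0, "ry": 0, "rz": 0},
    {"gripper": 0.05, "x": 0.0027, "y": 0.0011, "z": 0.0858, "rx": 0, "ry": 0, "rz": 0},
  ],
)

```text
time_s: 9.9
tcp_pos: [0.644, -0.1127, 0.031]
tool_rot: [180.0, -0.0, -3.9]
ft_force: [0.4, -0.1, -0.3]
finger_gap: 0.518
gripper_force: 0.0
```

Emit:
jog_arm(
  steps=[
    {"gripper": 0.05, "x": 0, "y": 0, "z": -0.0875, "rx": 0, "ry": 0, "rz": 0},
    {"gripper": 0.05, "x": 0, "y": 0, "z": -0.0875, "rx": 0, "ry": 0, "rz": 0},
    {"gripper": 0.3, "x": 0.0274, "y": -0.1395, "z": -0.0875, "rx": 0, "ry": 0, "rz": -0.107},
    {"gripper": 0.3, "x": 0.0274, "y": -0.1395, "z": -0.0875, "rx": 0, "ry": 0, "rz": -0.107},
    {"gripper": 0.3, "x": 0.0274, "y": -0.1395, "z": -0.0875, "rx": 0, "ry": 0, "rz": -0.107},
    {"gripper": 0.3, "x": 0.0274, "y": -0.1395, "z": -0.0875, "rx": 0, "ry": 0, "rz": -0.107},
    {"gripper": 0.3, "x": 0.0274, "y": -0.1395, "z": -0.0875, "rx": 0, "ry": 0, "rz": -0.107},
  ],
)

```text
time_s: 10.6
tcp_pos: [0.6732, -0.0038, 0.1005]
tool_rot: [180.0, 0.0, 5.2]
ft_force: [-0.6, -0.7, 0.2]
finger_gap: 0.65
gripper_force: 0.0
```

```bash
python3 - <<'E'
from h import *
c,im=snap("wrist","w5")
for o in carts(c,im): print([round(float(v),4) for v in o[:4]],o[4:])
# annotate expected cart outlines (bench top height)
for (x,y,a,z) in [(.672,-.003,5,.028),(.5955,-.004,10.5,.028),(.642,-.1127,-4.2,.034),(.4577,.117,14.5,.028)]:
    r=Ro.from_euler("z",a,degrees=True).as_matrix()
    P=np.array([[31,17,0],[31,-17,0],[-31,-17,0],[-31,17,0]])/1000@r.T+[x,y,z]
    cv2.polylines(im,[proj(c,"wrist",P).round().astype(int)],True,(0,0,255),1)
cv2.imwrite("pics/w5a.png",cv2.resize(im,(800,500),interpolation=cv2.INTER_CUBIC))
plan([[.672,-.003,.023,5],[.672,-.003,.1,5]])
E
```

```text
[0.6732, -0.01, -9.6811, 0.0351] ('bar', [334.0, 195.0])
[0.6644, -0.0974, -109.5908, 0.0434] ('bar', [451.0, 244.0])
[0.5948, 0.0053, -23.4778, 0.0394] ('bar', [312.0, 283.0])
now [ 6.7310e-01 -4.3000e-03  1.0060e-01  5.1922e+00] gap 0.65 t 10.65
[ 6.72e-01 -3.00e-03  2.30e-02  5.00e+00] -> x -0.0012 y -0.0017 z 0.0970 rz 0.002 | mm 78 deg -0.2
[ 6.72e-01 -3.00e-03  1.00e-01  5.00e+00] -> x 0.0000 y 0.0000 z -0.0963 rz -0.000 | mm 77 deg 0.0
```

View pics/w5a.png

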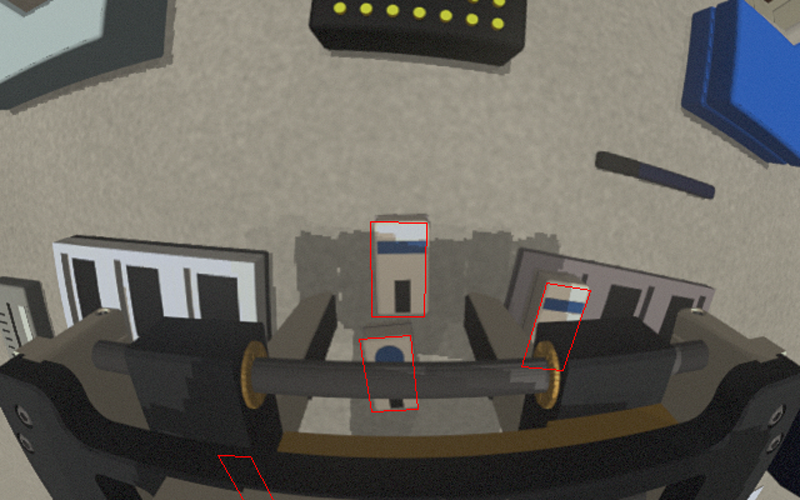

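Cart c3 matches its outline at (400,270), and cart4 is in the tray nest at about (560,310). Next I grip c3.

Emit:
jog_arm(
  steps=[
    {"gripper": 0.3, "x": -0.001, "y": -0.001, "z": 0.06, "rx": 0, "ry": 0, "rz": 0},
    {"gripper": 0.3, "x": -0.001, "y": -0.001, "z": 0.097, "rx": 0, "ry": 0, "rz": 0},
    {"gripper": 0.3, "x": -0.001, "y": -0.001, "z": 0.097, "rx": 0, "ry": 0, "rz": 0},
    {"gripper": 0.3, "x": -0.001, "y": -0.001, "z": 0.097, "rx": 0, "ry": 0, "rz": 0},
    {"gripper": -1, "x": -0.001, "y": -0.001, "z": 0.097, "rx": 0, "ry": 0, "rz": 0},
    {"gripper": -1, "x": -0.001, "y": -0.001, "z": 0.097, "rx": 0, "ry": 0, "rz": 0},
    {"gripper": -1, "x": -0.001, "y": -0.001, "z": 0.097, "rx": 0, "ry": 0, "rz": 0},
    {"gripper": -1, "x": -0.001, "y": -0.001, "z": 0.097, "rx": 0, "ry": 0, "rz": 0},
  ],
)

```text
time_s: 11.45
tcp_pos: [0.6729, -0.0022, 0.0239]
tool_rot: [180.0, -0.1, 5.3]
ft_force: [-0.6, -0.9, 5.4]
finger_gap: 0.366
gripper_force: 30.0
```

Emit:
jog_arm(
  steps=[
    {"gripper": -1, "x": 0, "y": 0, "z": -0.095, "rx": 0, "ry": 0, "rz": 0},
    {"gripper": -1, "x": 0, "y": 0, "z": -0.095, "rx": 0, "ry": 0, "rz": 0},
    {"gripper": -1, "x": 0, "y": 0, "z": -0.095, "rx": 0, "ry": 0, "rz": 0},
  ],
)

```text
time_s: 11.75
tcp_pos: [0.6747, -0.0022, 0.1037]
tool_rot: [179.9, -0.4, 5.3]
ft_force: [0.3, -0.3, -1.1]
finger_gap: 0.365
gripper_force: 30.0
```

```bash
python3 - <<'E'
from h import *
n=(.6323,-.2443)
plan([[*n,.1,-4.2]])
E
```

```text
now [ 6.7470e-01 -2.2000e-03  1.0370e-01  5.2673e+00] gap 0.365 t 11.75
[ 0.6323 -0.2443  0.1    -4.2   ] -> x -0.0806 y 0.2965 z 0.0046 rz 0.110 | mm 246 deg -9.5
```

Emit:
jog_arm(
  steps=[
    {"gripper": -1, "x": -0.079, "y": 0.2965, "z": 0, "rx": 0, "ry": 0, "rz": 0.11},
    {"gripper": -1, "x": -0.079, "y": 0.2965, "z": 0, "rx": 0, "ry": 0, "rz": 0.11},
    {"gripper": -1, "x": -0.079, "y": 0.2965, "z": 0, "rx": 0, "ry": 0, "rz": 0.11},
    {"gripper": -1, "x": -0.079, "y": 0.2965, "z": 0, "rx": 0, "ry": 0, "rz": 0.11},
    {"gripper": -1, "x": -0.079, "y": 0.2965, "z": 0, "rx": 0, "ry": 0, "rz": 0.11},
    {"gripper": -1, "x": -0.079, "y": 0.2965, "z": 0, "rx": 0, "ry": 0, "rz": 0.11},
    {"gripper": -1, "x": -0.079, "y": 0.2965, "z": 0, "rx": 0, "ry": 0, "rz": 0.11},
  ],
)

```text
time_s: 12.45
tcp_pos: [0.6307, -0.2445, 0.0981]
tool_rot: [-180.0, 0.1, -4.3]
ft_force: [-0.6, 1.2, -0.8]
finger_gap: 0.363
gripper_force: 30.0
```

```bash
python3 - <<'E'
from h import *
n=(.6323,-.2443); c5=(.498,-.213)
plan([[*n,.030,-4.2],[*n,.16,-4.2],[.56,-.19,.24,80]])
E
```

```text
now [ 0.6307 -0.2445  0.0981 -4.2901] gap 0.363 t 12.45
[ 0.6323 -0.2443  0.03   -4.2   ] -> x 0.0019 y -0.0004 z 0.0852 rz -0.001 | mm 68 deg 0.1
[ 0.6323 -0.2443  0.16   -4.2   ] -> x 0.0000 y 0.0000 z -0.1625 rz -0.000 | mm 130 deg 0.0
[ 0.56 -0.19  0.24 80.  ] -> x -0.0951 y -0.0611 z -0.1000 rz -0.980 | mm 121 deg 84.2
```

Emit:
jog_arm(
  steps=[
    {"gripper": -1, "x": 0.0015, "y": 0, "z": 0.06, "rx": 0, "ry": 0, "rz": 0},
    {"gripper": -1, "x": 0.0015, "y": 0, "z": 0.08, "rx": 0, "ry": 0, "rz": 0},
    {"gripper": -1, "x": 0.0015, "y": 0, "z": 0.0852, "rx": 0, "ry": 0, "rz": 0},
    {"gripper": -1, "x": 0.0015, "y": 0, "z": 0.0852, "rx": 0, "ry": 0, "rz": 0},
    {"gripper": -1, "x": 0.0015, "y": 0, "z": 0.0852, "rx": 0, "ry": 0, "rz": 0},
    {"gripper": 0.05, "x": 0.0015, "y": 0, "z": 0.0852, "rx": 0, "ry": 0, "rz": 0},
    {"gripper": 0.05, "x": 0.0015, "y": 0, "z": 0.0852, "rx": 0, "ry": 0, "rz": 0},
    {"gripper": 0.05, "x": 0.0015, "y": 0, "z": 0.0852, "rx": 0, "ry": 0, "rz": 0},
  ],
)

```text
time_s: 13.25
tcp_pos: [0.6327, -0.2442, 0.0312]
tool_rot: [180.0, -0.0, -4.2]
ft_force: [0.3, 0.6, 0.9]
finger_gap: 0.52
gripper_force: 0.0
```

Emit:
jog_arm(
  steps=[
    {"gripper": 0.05, "x": 0, "y": 0, "z": -0.1625, "rx": 0, "ry": 0, "rz": 0},
    {"gripper": 0.05, "x": 0, "y": 0, "z": -0.1625, "rx": 0, "ry": 0, "rz": 0},
    {"gripper": 0.3, "x": -0.16, "y": 0, "z": -0.23, "rx": 0, "ry": 0, "rz": 0},
    {"gripper": 0.3, "x": -0.16, "y": 0, "z": -0.23, "rx": 0, "ry": 0, "rz": 0},
    {"gripper": 0.3, "x": -0.16, "y": 0, "z": -0.23, "rx": 0, "ry": 0, "rz": 0},
    {"gripper": 0.3, "x": -0.16, "y": 0, "z": -0.23, "rx": 0, "ry": 0, "rz": 0},
    {"gripper": 0.3, "x": -0.16, "y": 0, "z": -0.23, "rx": 0, "ry": 0, "rz": 0},
  ],
)

```text
time_s: 13.95
tcp_pos: [0.5049, -0.2352, 0.2161]
tool_rot: [179.9, -0.1, -4.2]
ft_force: [-0.1, 0.1, -0.0]
finger_gap: 0.65
gripper_force: 0.0
```

```bash
python3 - <<'E'
from h import *
np.set_printoptions(precision=4,suppress=True)
c,im=load("w4")
k=w(c,"wrist",(np.array([[207,382],[288,393],[280,437],[202,422]],float)+.5)/2.07-.5+[170,0],.028); print(k,k.mean(0))
c,im=snap("wrist","w6"); 
def box(x,y,a,z,col):
    r=Ro.from_euler("z",a,degrees=True).as_matrix()
    P=np.array([[31,17,0],[31,-17,0],[-31,-17,0],[-31,17,0]])/1000@r.T+[x,y,z]
    cv2.polylines(im,[proj(c,"wrist",P).round().astype(int)],True,col,1)
for (x,y,z) in [(.642,-.1127,.034),(.6323,-.2443,.034)]: box(x,y,-4.2,z,(0,0,255))
box(*k.mean(0)[:2],-11,.028,(0,0,255))
cv2.imwrite("pics/w6a.png",cv2.resize(im,(800,500),interpolation=cv2.INTER_CUBIC))
plan([[*k.mean(0)[:2],.1,-11],[*k.mean(0)[:2],.023,-11]])
E
```

```text
[[ 0.4729 -0.1919  0.028 ]
 [ 0.532  -0.2002  0.028 ]
 [ 0.5258 -0.2335  0.028 ]
 [ 0.4679 -0.2221  0.028 ]] [ 0.4997 -0.2119  0.028 ]
now [ 0.5053 -0.235   0.215  -4.2088] gap 0.644 t 14.0
[  0.4997  -0.2119   0.1    -11.    ] -> x -0.0092 y -0.0283 z 0.1438 rz 0.079 | mm 117 deg -6.8
[  0.4997  -0.2119   0.023  -11.    ] -> x 0.0000 y -0.0000 z 0.0963 rz -0.000 | mm 77 deg 0.0
```

View pics/w6a.png

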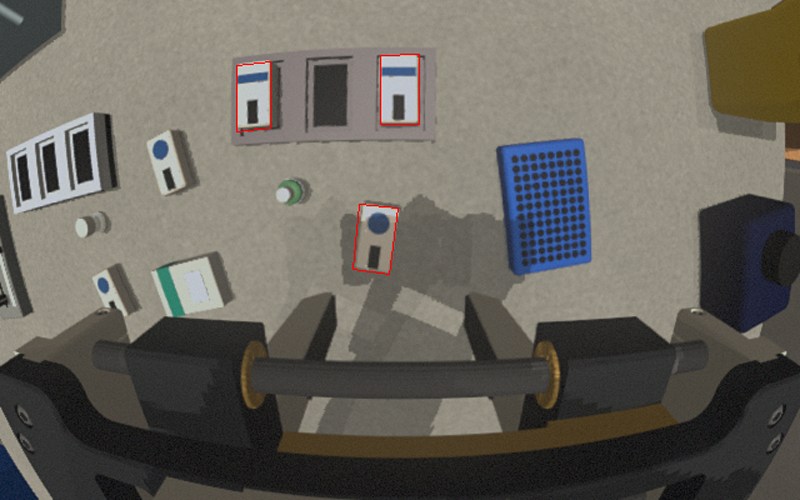

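Both tray carts sit exactly on their expected outlines (nests at (255,95) and (400,90)), and c5's outline at (376,238) fits too. Next I grip c5.

Emit:
jog_arm(
  steps=[
    {"gripper": 0.3, "x": -0.0092, "y": -0.0283, "z": 0.144, "rx": 0, "ry": 0, "rz": 0.079},
    {"gripper": 0.3, "x": -0.0092, "y": -0.0283, "z": 0.144, "rx": 0, "ry": 0, "rz": 0.079},
    {"gripper": 0.3, "x": -0.0092, "y": -0.0283, "z": 0.144, "rx": 0, "ry": 0, "rz": 0.079},
    {"gripper": 0.3, "x": -0.0092, "y": -0.0283, "z": 0.2, "rx": 0, "ry": 0, "rz": 0.079},
    {"gripper": 0.3, "x": -0.0092, "y": -0.0283, "z": 0.24, "rx": 0, "ry": 0, "rz": 0.079},
    {"gripper": 0.3, "x": -0.0092, "y": -0.0283, "z": 0.24, "rx": 0, "ry": 0, "rz": 0.079},
    {"gripper": 0.3, "x": -0.0092, "y": -0.0283, "z": 0.24, "rx": 0, "ry": 0, "rz": 0.079},
  ],
)

```text
time_s: 14.7
tcp_pos: [0.4996, -0.2116, 0.0225]
tool_rot: [-180.0, 0.1, -11.0]
ft_force: [-0.4, -1.0, -0.1]
finger_gap: 0.649
gripper_force: 0.0
```

Emit:
jog_arm(
  steps=[
    {"gripper": -1, "x": 0, "y": 0, "z": 0, "rx": 0, "ry": 0, "rz": 0},
    {"gripper": -1, "x": 0, "y": 0, "z": 0, "rx": 0, "ry": 0, "rz": 0},
    {"gripper": -1, "x": 0, "y": 0, "z": 0, "rx": 0, "ry": 0, "rz": 0},
    {"gripper": -1, "x": 0, "y": 0, "z": 0, "rx": 0, "ry": 0, "rz": 0},
    {"gripper": -1, "x": 0, "y": 0, "z": -0.06, "rx": 0, "ry": 0, "rz": 0},
    {"gripper": -1, "x": 0, "y": 0, "z": -0.12, "rx": 0, "ry": 0, "rz": 0},
    {"gripper": -1, "x": 0, "y": 0, "z": -0.12, "rx": 0, "ry": 0, "rz": 0},
    {"gripper": -1, "x": 0, "y": 0, "z": -0.12, "rx": 0, "ry": 0, "rz": 0},
  ],
)

```text
time_s: 15.5
tcp_pos: [0.4996, -0.2119, 0.1199]
tool_rot: [180.0, -0.1, -11.0]
ft_force: [0.4, -0.0, -1.7]
finger_gap: 0.366
gripper_force: 29.9
```

```bash
python3 - <<'E'
from h import *
plan([[.495,-.1,.12,-11],[.62,.06,.12,0.5],[.6248,.2528,.12,.5],[.6248,.2528,.048,.5]])
E
```

```text
now [  0.4996  -0.2119   0.1199 -10.9883] gap 0.366 t 15.5
[  0.495  -0.1     0.12  -11.   ] -> x -0.0323 y -0.1363 z -0.0001 rz 0.000 | mm 112 deg -0.0
[0.62 0.06 0.12 0.5 ] -> x 0.1152 y -0.2261 z -0.0000 rz -0.134 | mm 203 deg 11.5
[0.6248 0.2528 0.12   0.5   ] -> x 0.0081 y -0.2409 z -0.0000 rz -0.000 | mm 193 deg 0.0
[0.6248 0.2528 0.048  0.5   ] -> x 0.0000 y -0.0000 z 0.0900 rz -0.000 | mm 72 deg 0.0
```

Emit:
jog_arm(
  steps=[
    {"gripper": -1, "x": -0.0323, "y": -0.1363, "z": 0, "rx": 0, "ry": 0, "rz": 0},
    {"gripper": -1, "x": -0.0323, "y": -0.1363, "z": 0, "rx": 0, "ry": 0, "rz": 0},
    {"gripper": -1, "x": -0.0323, "y": -0.1363, "z": 0, "rx": 0, "ry": 0, "rz": 0},
  ],
)

```text
time_s: 15.8
tcp_pos: [0.4929, -0.0962, 0.1174]
tool_rot: [-180.0, 0.2, -10.9]
ft_force: [1.0, -0.3, -0.2]
finger_gap: 0.364
gripper_force: 29.9
```

Emit:
jog_arm(
  steps=[
    {"gripper": -1, "x": 0.1152, "y": -0.2261, "z": 0, "rx": 0, "ry": 0, "rz": -0.134},
    {"gripper": -1, "x": 0.1152, "y": -0.2261, "z": 0, "rx": 0, "ry": 0, "rz": -0.134},
    {"gripper": -1, "x": 0.1152, "y": -0.2261, "z": 0, "rx": 0, "ry": 0, "rz": -0.134},
    {"gripper": -1, "x": 0.1152, "y": -0.2261, "z": 0, "rx": 0, "ry": 0, "rz": -0.134},
    {"gripper": -1, "x": 0.1152, "y": -0.2261, "z": 0, "rx": 0, "ry": 0, "rz": -0.134},
    {"gripper": -1, "x": 0.1152, "y": -0.2261, "z": 0, "rx": 0, "ry": 0, "rz": -0.134},
  ],
)

```text
time_s: 16.4
tcp_pos: [0.6191, 0.0607, 0.1172]
tool_rot: [180.0, 0.1, 0.6]
ft_force: [0.3, 0.6, 0.0]
finger_gap: 0.36
gripper_force: 29.9
```

Emit:
jog_arm(
  steps=[
    {"gripper": -1, "x": 0.0081, "y": -0.241, "z": 0, "rx": 0, "ry": 0, "rz": 0},
    {"gripper": -1, "x": 0.0081, "y": -0.241, "z": 0, "rx": 0, "ry": 0, "rz": 0},
    {"gripper": -1, "x": 0.0081, "y": -0.241, "z": 0, "rx": 0, "ry": 0, "rz": 0},
    {"gripper": -1, "x": 0.0081, "y": -0.241, "z": 0, "rx": 0, "ry": 0, "rz": 0},
    {"gripper": -1, "x": 0.0081, "y": -0.241, "z": 0, "rx": 0, "ry": 0, "rz": 0},
    {"gripper": -1, "x": 0.0081, "y": -0.241, "z": 0, "rx": 0, "ry": 0, "rz": 0},
    {"gripper": -1, "x": 0.0081, "y": -0.241, "z": 0, "rx": 0, "ry": 0, "rz": 0},
  ],
)

```text
time_s: 17.1
tcp_pos: [0.6241, 0.251, 0.1185]
tool_rot: [180.0, 0.1, 0.4]
ft_force: [-0.1, 0.3, -0.8]
finger_gap: 0.358
gripper_force: 29.9
```

```bash
python3 - <<'E'
from h import *
plan([[.6248,.2528,.048,.5],[.6248,.2528,.13,.5],[.4577,.117,.13,14.5],[.4577,.117,.023,14.5],[.4577,.117,.12,14.5],[.6253,.1866,.12,.5]])
E
```

```text
now [0.6241 0.251  0.1185 0.4307] gap 0.358 t 17.1
[0.6248 0.2528 0.048  0.5   ] -> x 0.0009 y -0.0023 z 0.0881 rz -0.001 | mm 70 deg 0.1
[0.6248 0.2528 0.13   0.5   ] -> x 0.0000 y 0.0000 z -0.1025 rz -0.000 | mm 82 deg 0.0
[ 0.4577  0.117   0.13   14.5   ] -> x -0.2103 y 0.1679 z 0.0000 rz -0.163 | mm 215 deg 14.0
[ 0.4577  0.117   0.023  14.5   ] -> x 0.0000 y -0.0000 z 0.1338 rz -0.000 | mm 107 deg 0.0
[ 0.4577  0.117   0.12   14.5   ] -> x 0.0000 y 0.0000 z -0.1212 rz -0.000 | mm 97 deg 0.0
[0.6253 0.1866 0.12   0.5   ] -> x 0.2246 y -0.0318 z -0.0000 rz 0.163 | mm 181 deg -14.0
```

Emit:
jog_arm(
  steps=[
    {"gripper": -1, "x": 0.0009, "y": -0.0018, "z": 0.06, "rx": 0, "ry": 0, "rz": 0},
    {"gripper": -1, "x": 0.0009, "y": -0.0018, "z": 0.08, "rx": 0, "ry": 0, "rz": 0},
    {"gripper": -1, "x": 0.0009, "y": -0.0018, "z": 0.088, "rx": 0, "ry": 0, "rz": 0},
    {"gripper": -1, "x": 0.0009, "y": -0.0018, "z": 0.088, "rx": 0, "ry": 0, "rz": 0},
    {"gripper": -1, "x": 0.0009, "y": -0.0018, "z": 0.088, "rx": 0, "ry": 0, "rz": 0},
    {"gripper": 0.05, "x": 0.0009, "y": -0.0018, "z": 0.088, "rx": 0, "ry": 0, "rz": 0},
    {"gripper": 0.05, "x": 0.0009, "y": -0.0018, "z": 0.088, "rx": 0, "ry": 0, "rz": 0},
    {"gripper": 0.05, "x": 0.0009, "y": -0.0018, "z": 0.088, "rx": 0, "ry": 0, "rz": 0},
  ],
)

```text
time_s: 17.9
tcp_pos: [0.6251, 0.2545, 0.0489]
tool_rot: [-180.0, -0.0, 0.5]
ft_force: [0.3, -0.3, 0.3]
finger_gap: 0.518
gripper_force: 0.0
```

Emit:
jog_arm(
  steps=[
    {"gripper": 0.05, "x": 0, "y": 0, "z": -0.1025, "rx": 0, "ry": 0, "rz": 0},
    {"gripper": 0.05, "x": 0, "y": 0, "z": -0.1025, "rx": 0, "ry": 0, "rz": 0},
    {"gripper": 0.3, "x": -0.21, "y": 0.168, "z": -0.19, "rx": 0, "ry": 0, "rz": -0.163},
    {"gripper": 0.3, "x": -0.21, "y": 0.168, "z": -0.19, "rx": 0, "ry": 0, "rz": -0.163},
    {"gripper": 0.3, "x": -0.21, "y": 0.168, "z": -0.19, "rx": 0, "ry": 0, "rz": -0.163},
    {"gripper": 0.3, "x": -0.21, "y": 0.168, "z": -0.19, "rx": 0, "ry": 0, "rz": -0.163},
    {"gripper": 0.3, "x": -0.21, "y": 0.168, "z": -0.19, "rx": 0, "ry": 0, "rz": -0.163},
    {"gripper": 0.3, "x": -0.21, "y": 0.168, "z": -0.19, "rx": 0, "ry": 0, "rz": -0.163},
  ],
)

```text
time_s: 18.7
tcp_pos: [0.4568, 0.1173, 0.202]
tool_rot: [180.0, -0.1, 14.5]
ft_force: [0.7, 1.8, -0.1]
finger_gap: 0.647
gripper_force: 0.0
```

```bash
python3 - <<'E'
from h import *
c,im=snap("wrist","w7")
for o in carts(c,im): print([round(float(v),4) for v in o[:4]],o[4:])
plan([[.4577,.117,.023,14.5],[.4577,.117,.12,14.5],[.6253,.1866,.12,.5]])
E
```

```text
[0.6467, -0.1169, -3.958, 0.0325] ('bar', [541.0, 82.0])
[0.5951, -0.0054, 12.1296, 0.032] ('round', [458.0, 85.0])
[0.6345, -0.2502, -3.3293, 0.0326] ('bar', [598.0, 128.0])
[0.4571, 0.117, 15.9404, 0.032] ('round', [320.0, 173.0])
now [ 0.4581  0.1181  0.2016 14.4838] gap 0.651 t 18.75
[ 0.4577  0.117   0.023  14.5   ] -> x -0.0008 y 0.0012 z 0.2232 rz -0.000 | mm 179 deg 0.0
[ 0.4577  0.117   0.12   14.5   ] -> x 0.0000 y 0.0000 z -0.1212 rz -0.000 | mm 97 deg 0.0
[0.6253 0.1866 0.12   0.5   ] -> x 0.2246 y -0.0318 z -0.0000 rz 0.163 | mm 181 deg -14.0
```

Emit:
jog_arm(
  steps=[
    {"gripper": 0.3, "x": 0, "y": 0.001, "z": 0.1, "rx": 0, "ry": 0, "rz": 0},
    {"gripper": 0.3, "x": 0, "y": 0.001, "z": 0.16, "rx": 0, "ry": 0, "rz": 0},
    {"gripper": 0.3, "x": 0, "y": 0.001, "z": 0.2, "rx": 0, "ry": 0, "rz": 0},
    {"gripper": 0.3, "x": 0, "y": 0.001, "z": 0.223, "rx": 0, "ry": 0, "rz": 0},
    {"gripper": 0.3, "x": 0, "y": 0.001, "z": 0.223, "rx": 0, "ry": 0, "rz": 0},
    {"gripper": 0.3, "x": 0, "y": 0.001, "z": 0.223, "rx": 0, "ry": 0, "rz": 0},
    {"gripper": 0.3, "x": 0, "y": 0.001, "z": 0.223, "rx": 0, "ry": 0, "rz": 0},
  ],
)

```text
time_s: 19.45
tcp_pos: [0.4597, 0.1182, 0.0236]
tool_rot: [180.0, -0.2, 14.6]
ft_force: [-0.0, 0.4, 0.4]
finger_gap: 0.646
gripper_force: 0.0
```

Emit:
jog_arm(
  steps=[
    {"gripper": -1, "x": 0, "y": 0, "z": 0, "rx": 0, "ry": 0, "rz": 0},
    {"gripper": -1, "x": 0, "y": 0, "z": 0, "rx": 0, "ry": 0, "rz": 0},
    {"gripper": -1, "x": 0, "y": 0, "z": 0, "rx": 0, "ry": 0, "rz": 0},
    {"gripper": -1, "x": 0, "y": 0, "z": 0, "rx": 0, "ry": 0, "rz": 0},
    {"gripper": -1, "x": 0, "y": 0, "z": -0.06, "rx": 0, "ry": 0, "rz": 0},
    {"gripper": -1, "x": 0, "y": 0, "z": -0.12, "rx": 0, "ry": 0, "rz": 0},
    {"gripper": -1, "x": 0, "y": 0, "z": -0.12, "rx": 0, "ry": 0, "rz": 0},
    {"gripper": -1, "x": 0, "y": 0, "z": -0.12, "rx": 0, "ry": 0, "rz": 0},
  ],
)

```text
time_s: 20.25
tcp_pos: [0.4587, 0.1178, 0.1188]
tool_rot: [180.0, -0.1, 14.5]
ft_force: [0.6, -0.3, -0.7]
finger_gap: 0.367
gripper_force: 30.0
```

Emit:
jog_arm(
  steps=[
    {"gripper": -1, "x": 0.2246, "y": -0.0318, "z": 0, "rx": 0, "ry": 0, "rz": 0.163},
    {"gripper": -1, "x": 0.2246, "y": -0.0318, "z": 0, "rx": 0, "ry": 0, "rz": 0.163},
    {"gripper": -1, "x": 0.2246, "y": -0.0318, "z": 0, "rx": 0, "ry": 0, "rz": 0.163},
    {"gripper": -1, "x": 0.2246, "y": -0.0318, "z": 0, "rx": 0, "ry": 0, "rz": 0.163},
    {"gripper": -1, "x": 0.2246, "y": -0.0318, "z": 0, "rx": 0, "ry": 0, "rz": 0.163},
    {"gripper": -1, "x": 0.2246, "y": -0.0318, "z": 0, "rx": 0, "ry": 0, "rz": 0.163},
    {"gripper": -1, "x": 0.2246, "y": -0.0318, "z": 0, "rx": 0, "ry": 0, "rz": 0.163},
  ],
)

```text
time_s: 20.95
tcp_pos: [0.6246, 0.187, 0.1169]
tool_rot: [180.0, 0.1, 0.5]
ft_force: [-0.0, -0.5, -0.2]
finger_gap: 0.364
gripper_force: 30.0
```

```bash
python3 - <<'E'
from h import *
n=(.6253,.1866);c2=(.5953,-.0045)
plan([[*n,.048,.5],[*n,.13,.5],[*c2,.13,10.5]])
E
```

```text
now [0.6246 0.187  0.1169 0.5264] gap 0.364 t 20.95
[0.6253 0.1866 0.048  0.5   ] -> x 0.0009 y 0.0006 z 0.0861 rz 0.000 | mm 69 deg -0.0
[0.6253 0.1866 0.13   0.5   ] -> x 0.0000 y 0.0000 z -0.1025 rz -0.000 | mm 82 deg 0.0
[ 5.953e-01 -4.500e-03  1.300e-01  1.050e+01] -> x -0.0396 y 0.2385 z 0.0000 rz -0.116 | mm 193 deg 10.0
```

Emit:
jog_arm(
  steps=[
    {"gripper": -1, "x": 0.0003, "y": 0.0003, "z": 0.06, "rx": 0, "ry": 0, "rz": 0},
    {"gripper": -1, "x": 0.0003, "y": 0.0003, "z": 0.08, "rx": 0, "ry": 0, "rz": 0},
    {"gripper": -1, "x": 0.0003, "y": 0.0003, "z": 0.087, "rx": 0, "ry": 0, "rz": 0},
    {"gripper": -1, "x": 0.0003, "y": 0.0003, "z": 0.087, "rx": 0, "ry": 0, "rz": 0},
    {"gripper": -1, "x": 0.0003, "y": 0.0003, "z": 0.087, "rx": 0, "ry": 0, "rz": 0},
    {"gripper": 0.05, "x": 0.0003, "y": 0.0003, "z": 0.087, "rx": 0, "ry": 0, "rz": 0},
    {"gripper": 0.05, "x": 0.0003, "y": 0.0003, "z": 0.087, "rx": 0, "ry": 0, "rz": 0},
    {"gripper": 0.05, "x": 0.0003, "y": 0.0003, "z": 0.087, "rx": 0, "ry": 0, "rz": 0},
  ],
)

```text
time_s: 21.75
tcp_pos: [0.6264, 0.1874, 0.0491]
tool_rot: [-180.0, -0.0, 0.5]
ft_force: [-0.5, 0.0, 0.8]
finger_gap: 0.517
gripper_force: 0.0
```

Emit:
jog_arm(
  steps=[
    {"gripper": 0.05, "x": 0, "y": 0, "z": -0.1025, "rx": 0, "ry": 0, "rz": 0},
    {"gripper": 0.05, "x": 0, "y": 0, "z": -0.1025, "rx": 0, "ry": 0, "rz": 0},
    {"gripper": 0.3, "x": -0.0396, "y": 0.2385, "z": -0.19, "rx": 0, "ry": 0, "rz": -0.116},
    {"gripper": 0.3, "x": -0.0396, "y": 0.2385, "z": -0.19, "rx": 0, "ry": 0, "rz": -0.116},
    {"gripper": 0.3, "x": -0.0396, "y": 0.2385, "z": -0.19, "rx": 0, "ry": 0, "rz": -0.116},
    {"gripper": 0.3, "x": -0.0396, "y": 0.2385, "z": -0.19, "rx": 0, "ry": 0, "rz": -0.116},
    {"gripper": 0.3, "x": -0.0396, "y": 0.2385, "z": -0.19, "rx": 0, "ry": 0, "rz": -0.116},
    {"gripper": 0.3, "x": -0.0396, "y": 0.2385, "z": -0.19, "rx": 0, "ry": 0, "rz": -0.116},
  ],
)

```text
time_s: 22.55
tcp_pos: [0.5964, -0.0047, 0.2012]
tool_rot: [180.0, -0.1, 10.4]
ft_force: [-0.3, -0.4, -0.8]
finger_gap: 0.647
gripper_force: 0.0
```

```bash
python3 - <<'E'
from h import *
c,im=snap("wrist","w8")
for o in carts(c,im)+carts(c,im,.052): print([round(float(v),4) for v in o[:4]],o[4:])
c2=(.5953,-.0045)
plan([[*c2,.023,10.5],[*c2,.12,10.5],[.6259,.1203,.12,.5]])
E
```

```text
[0.621, 0.2741, -0.7496, 0.0339] ('round', [106.0, 119.0])
[0.6212, 0.2021, 1.1064, 0.0346] ('round', [151.0, 123.0])
[0.6431, -0.1144, -3.3758, 0.0331] ('bar', [428.0, 151.0])
[0.5964, -0.0053, 11.2359, 0.0356] ('round', [320.0, 172.0])
[0.6315, -0.2483, -5.2635, 0.0325] ('bar', [519.0, 185.0])
[0.6244, 0.2547, -0.7496, 0.0314] ('round', [106.0, 119.0])
[0.6245, 0.1879, 1.1064, 0.032] ('round', [151.0, 123.0])
[0.6449, -0.1054, -3.3758, 0.0307] ('bar', [428.0, 151.0])
[0.6016, -0.0043, 11.2359, 0.033] ('round', [320.0, 172.0])
[0.6341, -0.2295, -5.2635, 0.0301] ('bar', [519.0, 185.0])
now [ 5.96300e-01 -3.60000e-03  2.00500e-01  1.04597e+01] gap 0.648 t 22.6
[ 5.953e-01 -4.500e-03  2.300e-02  1.050e+01] -> x -0.0014 y 0.0009 z 0.2219 rz -0.000 | mm 178 deg 0.0
[ 5.953e-01 -4.500e-03  1.200e-01  1.050e+01] -> x 0.0000 y 0.0000 z -0.1212 rz -0.000 | mm 97 deg 0.0
[0.6259 0.1203 0.12   0.5   ] -> x 0.0660 y -0.1464 z -0.0000 rz 0.116 | mm 128 deg -10.0
```

All placed carts read correctly at z = 0.052 and 0.034. Next is c2.

Emit:
jog_arm(
  steps=[
    {"gripper": 0.3, "x": -0.001, "y": 0.001, "z": 0.1, "rx": 0, "ry": 0, "rz": 0},
    {"gripper": 0.3, "x": -0.001, "y": 0.001, "z": 0.16, "rx": 0, "ry": 0, "rz": 0},
    {"gripper": 0.3, "x": -0.001, "y": 0.001, "z": 0.2, "rx": 0, "ry": 0, "rz": 0},
    {"gripper": 0.3, "x": -0.001, "y": 0.001, "z": 0.222, "rx": 0, "ry": 0, "rz": 0},
    {"gripper": 0.3, "x": -0.001, "y": 0.001, "z": 0.222, "rx": 0, "ry": 0, "rz": 0},
    {"gripper": 0.3, "x": -0.001, "y": 0.001, "z": 0.222, "rx": 0, "ry": 0, "rz": 0},
    {"gripper": 0.3, "x": -0.001, "y": 0.001, "z": 0.222, "rx": 0, "ry": 0, "rz": 0},
  ],
)

```text
time_s: 23.3
tcp_pos: [0.5969, -0.0041, 0.0247]
tool_rot: [180.0, -0.2, 10.6]
ft_force: [0.4, 0.4, -0.1]
finger_gap: 0.65
gripper_force: 0.0
```

Emit:
jog_arm(
  steps=[
    {"gripper": -1, "x": 0, "y": 0, "z": 0, "rx": 0, "ry": 0, "rz": 0},
    {"gripper": -1, "x": 0, "y": 0, "z": 0, "rx": 0, "ry": 0, "rz": 0},
    {"gripper": -1, "x": 0, "y": 0, "z": 0, "rx": 0, "ry": 0, "rz": 0},
    {"gripper": -1, "x": 0, "y": 0, "z": 0, "rx": 0, "ry": 0, "rz": 0},
    {"gripper": -1, "x": 0, "y": 0, "z": -0.06, "rx": 0, "ry": 0, "rz": 0},
    {"gripper": -1, "x": 0, "y": 0, "z": -0.12, "rx": 0, "ry": 0, "rz": 0},
    {"gripper": -1, "x": 0, "y": 0, "z": -0.12, "rx": 0, "ry": 0, "rz": 0},
    {"gripper": -1, "x": 0, "y": 0, "z": -0.12, "rx": 0, "ry": 0, "rz": 0},
  ],
)

```text
time_s: 24.1
tcp_pos: [0.596, -0.0048, 0.1198]
tool_rot: [180.0, -0.1, 10.5]
ft_force: [-1.0, -0.8, -0.7]
finger_gap: 0.364
gripper_force: 29.9
```

Emit:
jog_arm(
  steps=[
    {"gripper": -1, "x": 0.066, "y": -0.1464, "z": 0, "rx": 0, "ry": 0, "rz": 0.116},
    {"gripper": -1, "x": 0.066, "y": -0.1464, "z": 0, "rx": 0, "ry": 0, "rz": 0.116},
    {"gripper": -1, "x": 0.066, "y": -0.1464, "z": 0, "rx": 0, "ry": 0, "rz": 0.116},
    {"gripper": -1, "x": 0.066, "y": -0.1464, "z": 0, "rx": 0, "ry": 0, "rz": 0.116},
    {"gripper": -1, "x": 0.066, "y": -0.1464, "z": 0, "rx": 0, "ry": 0, "rz": 0.116},
    {"gripper": -1, "x": 0.066, "y": -0.1464, "z": 0, "rx": 0, "ry": 0, "rz": 0.116},
    {"gripper": -1, "x": 0.066, "y": -0.1464, "z": 0, "rx": 0, "ry": 0, "rz": 0.116},
  ],
)

```text
time_s: 24.8
tcp_pos: [0.6259, 0.1189, 0.1185]
tool_rot: [180.0, 0.1, 0.5]
ft_force: [0.1, -0.8, -0.3]
finger_gap: 0.366
gripper_force: 29.9
```

```bash
python3 - <<'E'
from h import *
n=(.6259,.1203)
plan([[*n,.048,.5],[*n,.13,.5]])
E
```

```text
now [0.6259 0.1189 0.1185 0.4601] gap 0.366 t 24.8
[0.6259 0.1203 0.048  0.5   ] -> x -0.0000 y -0.0018 z 0.0881 rz -0.000 | mm 71 deg 0.0
[0.6259 0.1203 0.13   0.5   ] -> x 0.0000 y 0.0000 z -0.1025 rz -0.000 | mm 82 deg 0.0
```

Emit:
jog_arm(
  steps=[
    {"gripper": -1, "x": 0, "y": -0.0012, "z": 0.06, "rx": 0, "ry": 0, "rz": 0},
    {"gripper": -1, "x": 0, "y": -0.0012, "z": 0.08, "rx": 0, "ry": 0, "rz": 0},
    {"gripper": -1, "x": 0, "y": -0.0012, "z": 0.088, "rx": 0, "ry": 0, "rz": 0},
    {"gripper": -1, "x": 0, "y": -0.0012, "z": 0.088, "rx": 0, "ry": 0, "rz": 0},
    {"gripper": -1, "x": 0, "y": -0.0012, "z": 0.088, "rx": 0, "ry": 0, "rz": 0},
    {"gripper": 0.05, "x": 0, "y": -0.0012, "z": 0.088, "rx": 0, "ry": 0, "rz": 0},
    {"gripper": 0.05, "x": 0, "y": -0.0012, "z": 0.088, "rx": 0, "ry": 0, "rz": 0},
    {"gripper": 0.05, "x": 0, "y": -0.0012, "z": 0.088, "rx": 0, "ry": 0, "rz": 0},
  ],
)

```text
time_s: 25.6
tcp_pos: [0.6264, 0.121, 0.049]
tool_rot: [-180.0, -0.0, 0.5]
ft_force: [1.1, 0.1, -0.8]
finger_gap: 0.518
gripper_force: 0.0
```

Emit:
jog_arm(
  steps=[
    {"gripper": 0.05, "x": 0, "y": 0, "z": -0.1025, "rx": 0, "ry": 0, "rz": 0},
    {"gripper": 0.05, "x": 0, "y": 0, "z": -0.1025, "rx": 0, "ry": 0, "rz": 0},
    {"gripper": 0.5, "x": -0.2, "y": 0.156, "z": -0.22, "rx": 0, "ry": 0, "rz": -0.567},
    {"gripper": 1, "x": -0.2, "y": 0.156, "z": -0.22, "rx": 0, "ry": 0, "rz": -0.567},
    {"gripper": 1, "x": -0.2, "y": 0.156, "z": -0.22, "rx": 0, "ry": 0, "rz": -0.567},
    {"gripper": 1, "x": -0.2, "y": 0.156, "z": -0.22, "rx": 0, "ry": 0, "rz": -0.567},
    {"gripper": 1, "x": -0.2, "y": 0.156, "z": -0.22, "rx": 0, "ry": 0, "rz": -0.567},
    {"gripper": 1, "x": -0.2, "y": 0.156, "z": -0.22, "rx": 0, "ry": 0, "rz": -0.567},
  ],
)

```text
time_s: 26.4
tcp_pos: [0.4662, -0.0066, 0.2265]
tool_rot: [179.9, -0.1, 49.5]
ft_force: [0.3, 0.7, -0.6]
finger_gap: 0.977
gripper_force: 0.0
```

Emit:
jog_arm(
  steps=[
    {"gripper": 1, "x": 0, "y": 0, "z": 0, "rx": 0, "ry": 0, "rz": -0.567},
    {"gripper": 1, "x": 0, "y": 0, "z": 0, "rx": 0, "ry": 0, "rz": -0.567},
    {"gripper": 1, "x": 0, "y": 0, "z": 0, "rx": 0, "ry": 0, "rz": -0.567},
    {"gripper": 1, "x": 0, "y": 0, "z": 0, "rx": 0, "ry": 0, "rz": -0.567},
    {"gripper": 1, "x": 0, "y": 0, "z": 0, "rx": 0, "ry": 0, "rz": -0.567},
    {"gripper": 1, "x": 0, "y": 0, "z": 0, "rx": 0, "ry": 0, "rz": -0.567},
    {"gripper": 1, "x": 0, "y": 0, "z": 0, "rx": 0, "ry": 0, "rz": -0.567},
  ],
)

```text
time_s: 27.1
tcp_pos: [0.4674, -0.0052, 0.2248]
tool_rot: [180.0, 0.0, 98.1]
ft_force: [-0.6, 0.6, -0.2]
finger_gap: 0.997
gripper_force: 0.0
```

```bash
python3 - <<'E'
from h import *
c,im=snap("wrist","w9")
for o in carts(c,im): print([round(float(v),4) for v in o[:4]],o[4:])
P=proj(c,"wrist",[[.463,-.005,.026],[.625,.12,.052]]);print(P)
cv2.imwrite("pics/w9a.png",cv2.resize(im[0:300,160:560],None,fx=2,fy=2,interpolation=cv2.INTER_CUBIC))
plan([[.463,-.005,.1,98]])
E
```

```text
[0.6376, 0.1963, 0.4036, 0.0345] ('round', [491.0, 51.0])
[0.6381, 0.1249, 1.1327, 0.0346] ('round', [486.0, 105.0])
[[316.46465854 182.77756514]
 [473.32939401 102.38055938]]
now [ 4.67400e-01 -5.30000e-03  2.24700e-01  9.78616e+01] gap 1.002 t 27.15
[ 4.63e-01 -5.00e-03  1.00e-01  9.80e+01] -> x 0.0011 y -0.0054 z 0.1559 rz -0.002 | mm 125 deg 0.1
```

View pics/w9a.png

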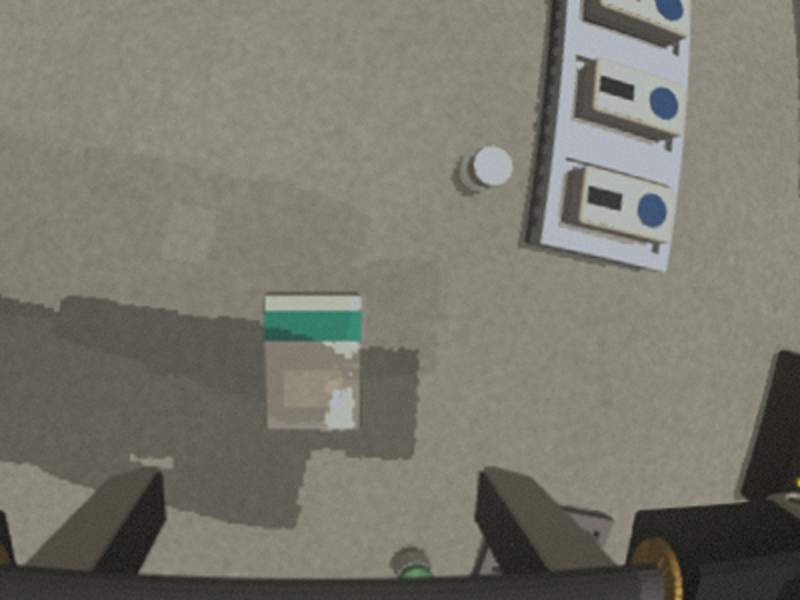

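The carton is squared up between the fingers, with its centre at crop (313,362). All three round carts are in the incubator nests. Next I tilt 40° and go down on the carton.

Emit:
jog_arm(
  steps=[
    {"gripper": 1, "x": 0.001, "y": -0.0054, "z": 0.16, "rx": 0, "ry": -0.4654, "rz": 0},
    {"gripper": 1, "x": 0.001, "y": -0.0054, "z": 0.16, "rx": 0, "ry": -0.4654, "rz": 0},
    {"gripper": 1, "x": 0.001, "y": -0.0054, "z": 0.16, "rx": 0, "ry": -0.4654, "rz": 0},
    {"gripper": 1, "x": 0.001, "y": -0.0054, "z": 0.16, "rx": 0, "ry": -0.4654, "rz": 0},
    {"gripper": 1, "x": 0.001, "y": -0.0054, "z": 0.16, "rx": 0, "ry": -0.4654, "rz": 0},
    {"gripper": 1, "x": 0.001, "y": -0.0054, "z": 0.16, "rx": 0, "ry": -0.4654, "rz": 0},
    {"gripper": 1, "x": 0.001, "y": -0.0054, "z": 0.16, "rx": 0, "ry": -0.4654, "rz": 0},
  ],
)

```text
time_s: 27.85
tcp_pos: [0.4629, -0.0045, 0.0962]
tool_rot: [-180.0, 39.8, 98.0]
ft_force: [-0.5, 0.3, 0.0]
finger_gap: 1.0
gripper_force: 0.0
```

```bash
cat >> h.py <<'E'
def tshift(target):
    from cell import status
    s=status.sense(); R=Ro.from_euler("xyz",s["tool_rot"],degrees=True).as_matrix()
    print("now",np.round(s["tcp_pos"],4),np.round(s["tool_rot"],1),"gap",round(s["finger_gap"],3),"t",s["time_s"],"tool axes",np.round(R.T.tolist(),3).tolist())
    print("shift",np.round(R.T@(np.array(target)-s["tcp_pos"])/.8,4))
E
python3 -c "
from h import *
tshift([.463,-.005,.018])"
```

```text
now [ 0.4629 -0.0045  0.0962] [-180.    39.8   98. ] gap 1.0 t 27.85 tool axes [[-0.107, 0.761, -0.64], [0.99, 0.139, -0.0], [0.089, -0.634, -0.768]]
shift [0.0621 0.     0.0755]
```

Emit:
jog_arm(
  steps=[
    {"gripper": 1, "x": 0.031, "y": 0, "z": 0.038, "rx": 0, "ry": 0, "rz": 0},
    {"gripper": 1, "x": 0.05, "y": 0, "z": 0.061, "rx": 0, "ry": 0, "rz": 0},
    {"gripper": 1, "x": 0.062, "y": 0, "z": 0.0755, "rx": 0, "ry": 0, "rz": 0},
    {"gripper": 1, "x": 0.062, "y": 0, "z": 0.0755, "rx": 0, "ry": 0, "rz": 0},
    {"gripper": 1, "x": 0.062, "y": 0, "z": 0.0755, "rx": 0, "ry": 0, "rz": 0},
    {"gripper": 1, "x": 0.062, "y": 0, "z": 0.0755, "rx": 0, "ry": 0, "rz": 0},
  ],
)

```text
time_s: 28.45
tcp_pos: [0.4638, -0.0061, 0.0196]
tool_rot: [179.8, 39.9, 97.8]
ft_force: [-0.5, -0.3, 0.1]
finger_gap: 1.0
gripper_force: 0.0
```

Emit:
jog_arm(
  steps=[
    {"gripper": -1, "x": 0, "y": 0, "z": 0, "rx": 0, "ry": 0, "rz": 0},
    {"gripper": -1, "x": 0, "y": 0, "z": 0, "rx": 0, "ry": 0, "rz": 0},
    {"gripper": -1, "x": 0, "y": 0, "z": 0, "rx": 0, "ry": 0, "rz": 0},
    {"gripper": -1, "x": 0, "y": 0, "z": 0, "rx": 0, "ry": 0, "rz": 0},
    {"gripper": -1, "x": 0, "y": 0, "z": 0, "rx": 0, "ry": 0, "rz": 0},
    {"gripper": -1, "x": 0, "y": 0, "z": 0, "rx": 0, "ry": 0, "rz": 0},
  ],
)

```text
time_s: 29.05
tcp_pos: [0.4631, -0.0058, 0.0184]
tool_rot: [-180.0, 40.0, 98.0]
ft_force: [-0.5, -0.1, 0.6]
finger_gap: 0.599
gripper_force: 30.0
```

```bash
python3 -c "
from h import *
tshift([.463,-.005,.075])"
```

```text
now [ 0.4631 -0.0058  0.0184] [-180.   40.   98.] gap 0.599 t 29.05 tool axes [[-0.107, 0.759, -0.643], [0.99, 0.139, -0.0], [0.089, -0.637, -0.766]]
shift [-0.0447  0.     -0.0549]
```

Emit:
jog_arm(
  steps=[
    {"gripper": -1, "x": -0.022, "y": 0, "z": -0.027, "rx": 0, "ry": 0, "rz": 0},
    {"gripper": -1, "x": -0.045, "y": 0, "z": -0.055, "rx": 0, "ry": 0, "rz": 0},
    {"gripper": -1, "x": -0.045, "y": 0, "z": -0.055, "rx": 0, "ry": 0.1, "rz": 0},
    {"gripper": -1, "x": -0.045, "y": 0, "z": -0.055, "rx": 0, "ry": 0.2, "rz": 0},
    {"gripper": -1, "x": -0.045, "y": 0, "z": -0.055, "rx": 0, "ry": 0.3, "rz": 0},
    {"gripper": -1, "x": -0.045, "y": 0, "z": -0.055, "rx": 0, "ry": 0.4, "rz": 0},
    {"gripper": -1, "x": -0.045, "y": 0, "z": -0.055, "rx": 0, "ry": 0.5236, "rz": 0},
    {"gripper": -1, "x": -0.045, "y": 0, "z": -0.055, "rx": 0, "ry": 0.5236, "rz": 0},
  ],
)

```text
time_s: 29.85
tcp_pos: [0.4635, -0.0053, 0.0757]
tool_rot: [179.9, -5.3, 98.0]
ft_force: [0.2, 0.3, -1.9]
finger_gap: 0.603
gripper_force: 30.0
```

Emit:
jog_arm(
  steps=[
    {"gripper": -1, "x": 0, "y": 0, "z": 0, "rx": 0, "ry": 0.1, "rz": 0},
    {"gripper": -1, "x": 0, "y": 0, "z": 0, "rx": 0, "ry": 0.2, "rz": 0},
    {"gripper": -1, "x": 0, "y": 0, "z": 0, "rx": 0, "ry": 0.3, "rz": 0},
    {"gripper": -1, "x": 0, "y": 0, "z": 0, "rx": 0, "ry": 0.4, "rz": 0},
    {"gripper": -1, "x": 0, "y": 0, "z": 0, "rx": 0, "ry": 0.5236, "rz": 0},
    {"gripper": -1, "x": 0, "y": 0, "z": 0, "rx": 0, "ry": 0.5236, "rz": 0},
    {"gripper": -1, "x": 0, "y": 0, "z": 0, "rx": 0, "ry": 0.5236, "rz": 0},
    {"gripper": -1, "x": 0, "y": 0, "z": 0, "rx": 0, "ry": 0.5236, "rz": 0},
  ],
)

```text
time_s: 30.65
tcp_pos: [0.4629, -0.0048, 0.0753]
tool_rot: [-180.0, -49.8, 98.0]
ft_force: [0.8, -0.3, -0.6]
finger_gap: 0.603
gripper_force: 30.0
```

```bash
python3 -c "
from h import *
tshift([.463,-.005,.0415])
c,im=snap('side','s1')
P=proj(c,'side',[[.463,-.005,.075]])[0].astype(int); print(P)
cv2.imwrite('pics/s1a.png',cv2.resize(im[P[1]-70:P[1]+80,P[0]-100:P[0]+100],None,fx=4,fy=4,interpolation=cv2.INTER_CUBIC))"
```

```text
now [ 0.4629 -0.0048  0.0753] [-180.   -49.8   98. ] gap 0.603 t 30.65 tool axes [[-0.09, 0.639, 0.764], [0.99, 0.14, -0.0], [-0.107, 0.756, -0.645]]
shift [-0.0324  0.0001  0.0271]
[370 216]
```

View pics/s1a.png

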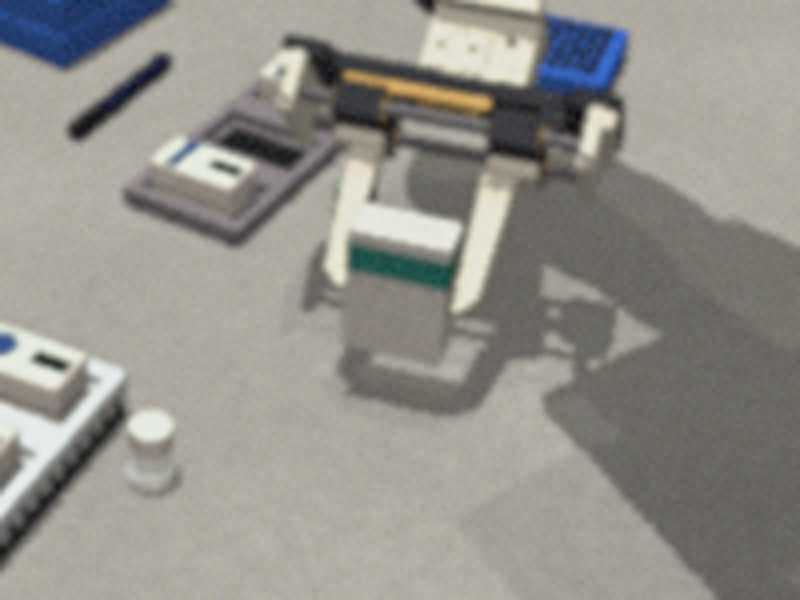

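The carton hangs upright in the grip at crop (405,280), clear of the bench. Next I lower it.

Emit:
jog_arm(
  steps=[
    {"gripper": -1, "x": -0.016, "y": 0, "z": 0.0135, "rx": 0, "ry": 0, "rz": 0},
    {"gripper": -1, "x": -0.026, "y": 0, "z": 0.0217, "rx": 0, "ry": 0, "rz": 0},
    {"gripper": -1, "x": -0.031, "y": 0, "z": 0.026, "rx": 0, "ry": 0, "rz": 0},
    {"gripper": -1, "x": -0.032, "y": 0, "z": 0.027, "rx": 0, "ry": 0, "rz": 0},
    {"gripper": -1, "x": -0.0328, "y": 0, "z": 0.0276, "rx": 0, "ry": 0, "rz": 0},
    {"gripper": -1, "x": -0.0328, "y": 0, "z": 0.0276, "rx": 0, "ry": 0, "rz": 0},
    {"gripper": -1, "x": -0.0328, "y": 0, "z": 0.0276, "rx": 0, "ry": 0, "rz": 0},
  ],
)

```text
time_s: 31.4
tcp_pos: [0.4631, -0.0052, 0.0412]
tool_rot: [180.0, -50.0, 98.0]
ft_force: [-0.2, -0.5, -0.5]
finger_gap: 0.597
gripper_force: 30.0
```

Emit:
jog_arm(
  steps=[
    {"gripper": -1, "x": -0.0005, "y": 0, "z": 0.0004, "rx": 0, "ry": 0, "rz": 0},
    {"gripper": -1, "x": -0.001, "y": 0, "z": 0.0008, "rx": 0, "ry": 0, "rz": 0},
    {"gripper": -1, "x": -0.001, "y": 0, "z": 0.0008, "rx": 0, "ry": 0, "rz": 0},
    {"gripper": -1, "x": -0.001, "y": 0, "z": 0.0008, "rx": 0, "ry": 0, "rz": 0},
  ],
)

```text
time_s: 31.8
tcp_pos: [0.463, -0.0052, 0.0399]
tool_rot: [-180.0, -50.0, 98.0]
ft_force: [-0.1, -0.1, -0.4]
finger_gap: 0.6
gripper_force: 30.0
```

Emit:
jog_arm(
  steps=[
    {"gripper": -1, "x": -0.0005, "y": 0, "z": 0.0004, "rx": 0, "ry": 0, "rz": 0},
    {"gripper": -1, "x": -0.001, "y": 0, "z": 0.0008, "rx": 0, "ry": 0, "rz": 0},
    {"gripper": -1, "x": -0.001, "y": 0, "z": 0.0008, "rx": 0, "ry": 0, "rz": 0},
    {"gripper": -1, "x": -0.001, "y": 0, "z": 0.0008, "rx": 0, "ry": 0, "rz": 0},
  ],
)

```text
time_s: 32.2
tcp_pos: [0.463, -0.0052, 0.0389]
tool_rot: [-180.0, -50.0, 98.0]
ft_force: [0.1, 0.6, -1.0]
finger_gap: 0.599
gripper_force: 30.0
```

Emit:
jog_arm(
  steps=[
    {"gripper": -1, "x": -0.0005, "y": 0, "z": 0.0004, "rx": 0, "ry": 0, "rz": 0},
    {"gripper": -1, "x": -0.001, "y": 0, "z": 0.0008, "rx": 0, "ry": 0, "rz": 0},
    {"gripper": -1, "x": -0.001, "y": 0, "z": 0.0008, "rx": 0, "ry": 0, "rz": 0},
  ],
)

```text
time_s: 32.5
tcp_pos: [0.463, -0.0052, 0.0378]
tool_rot: [-180.0, -50.0, 98.0]
ft_force: [0.2, -0.5, -0.5]
finger_gap: 0.603
gripper_force: 30.0
```

Emit:
jog_arm(
  steps=[
    {"gripper": -1, "x": -0.0005, "y": 0, "z": 0.0004, "rx": 0, "ry": 0, "rz": 0},
    {"gripper": -1, "x": -0.001, "y": 0, "z": 0.0008, "rx": 0, "ry": 0, "rz": 0},
    {"gripper": -1, "x": -0.001, "y": 0, "z": 0.0008, "rx": 0, "ry": 0, "rz": 0},
  ],
)

```text
time_s: 32.8
tcp_pos: [0.4631, -0.0052, 0.0375]
tool_rot: [180.0, -50.1, 98.0]
ft_force: [-0.6, -1.0, 6.8]
finger_gap: 0.6
gripper_force: 30.0
```

Emit:
jog_arm(
  steps=[
    {"gripper": 0.5, "x": 0, "y": 0, "z": 0, "rx": 0, "ry": 0, "rz": 0},
    {"gripper": 1, "x": 0, "y": 0, "z": 0, "rx": 0, "ry": 0, "rz": 0},
    {"gripper": 1, "x": 0, "y": 0, "z": 0, "rx": 0, "ry": 0, "rz": 0},
    {"gripper": 1, "x": 0, "y": 0, "z": 0, "rx": 0, "ry": 0, "rz": 0},
    {"gripper": 1, "x": 0, "y": 0, "z": -0.02, "rx": 0, "ry": 0, "rz": 0},
    {"gripper": 1, "x": 0, "y": 0, "z": -0.06, "rx": 0, "ry": 0, "rz": 0},
    {"gripper": 1, "x": 0, "y": 0, "z": -0.12, "rx": 0, "ry": 0, "rz": 0},
    {"gripper": 1, "x": 0, "y": 0, "z": -0.12, "rx": 0, "ry": 0, "rz": 0},
  ],
)

```text
time_s: 33.6
tcp_pos: [0.4755, -0.0827, 0.1018]
tool_rot: [179.5, -49.7, 98.2]
ft_force: [-0.3, -0.2, -0.3]
finger_gap: 1.003
gripper_force: 0.0
```

```bash
python3 -c "
from h import *
tshift([.463,-.005,.3])
c,im=snap('side','s2')
P=proj(c,'side',[[.463,-.005,.075]])[0].astype(int)
cv2.imwrite('pics/s2a.png',cv2.resize(im[P[1]-70:P[1]+80,P[0]-100:P[0]+100],None,fx=4,fy=4,interpolation=cv2.INTER_CUBIC))"
```

```text
now [ 0.4755 -0.0827  0.1018] [179.5 -49.7  98.2] gap 1.003 t 33.6 tool axes [[-0.092, 0.64, 0.763], [0.991, 0.136, 0.005], [-0.1, 0.756, -0.647]]
shift [ 0.2526 -0.0009 -0.0852]
```

View pics/s2a.png

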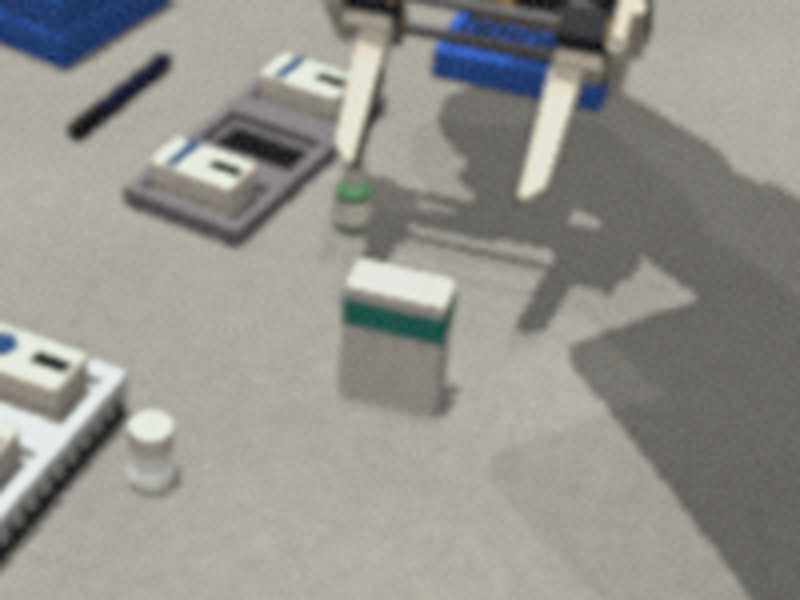

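The carton stands upright at crop (398,335). The tray carts, dropper and vial are in place. Next I go back to the fader.

Emit:
jog_arm(
  steps=[
    {"gripper": 1, "x": 0.19, "y": 0, "z": -0.162, "rx": 0, "ry": 0, "rz": 0},
    {"gripper": 1, "x": 0.19, "y": 0, "z": -0.162, "rx": 0, "ry": 0, "rz": 0},
    {"gripper": 1, "x": 0.19, "y": 0, "z": -0.162, "rx": 0, "ry": -0.578, "rz": 0},
    {"gripper": 1, "x": 0.19, "y": 0, "z": -0.162, "rx": 0, "ry": -0.578, "rz": 0},
    {"gripper": 1, "x": 0.19, "y": 0, "z": -0.162, "rx": 0, "ry": -0.578, "rz": 0},
    {"gripper": 1, "x": 0.19, "y": 0, "z": -0.162, "rx": 0, "ry": -0.578, "rz": 0},
    {"gripper": 1, "x": 0.19, "y": 0, "z": -0.162, "rx": 0, "ry": -0.578, "rz": 0},
    {"gripper": 1, "x": 0.19, "y": 0, "z": -0.162, "rx": 0, "ry": -0.578, "rz": 0},
  ],
)

```text
time_s: 34.45
tcp_pos: [0.4732, -0.079, 0.2986]
tool_rot: [179.9, -0.0, 98.1]
ft_force: [-0.2, -0.4, -0.3]
finger_gap: 1.001
gripper_force: 0.0
```

```bash
python3 -c "
from h import *
from cell import status
print(status.sense()['tool_rot'])
plan([[.52,.27,.2,90],[.459,.3895,.2,93.68],[.459,.3895,.047,93.68]])"
```

```text
[ 1.79920069e+02 -4.93727755e-03  9.80691757e+01]
now [ 4.73200e-01 -7.90000e-02  2.98600e-01  9.80692e+01] gap 1.001 t 34.45
[ 0.52  0.27  0.2  90.  ] -> x 0.4237 y 0.1191 z 0.1232 rz 0.094 | mm 366 deg -8.1
[ 0.459   0.3895  0.2    93.68  ] -> x 0.1494 y -0.0763 z -0.0000 rz -0.043 | mm 134 deg 3.7
[4.590e-01 3.895e-01 4.700e-02 9.368e+01] -> x 0.0000 y -0.0000 z 0.1913 rz -0.000 | mm 153 deg 0.0
```

Emit:
jog_arm(
  steps=[
    {"gripper": 1, "x": 0.424, "y": 0.119, "z": 0.09, "rx": 0, "ry": 0, "rz": 0.094},
    {"gripper": 1, "x": 0.424, "y": 0.119, "z": 0.09, "rx": 0, "ry": 0, "rz": 0.094},
    {"gripper": 1, "x": 0.424, "y": 0.119, "z": 0.09, "rx": 0, "ry": 0, "rz": 0.094},
    {"gripper": 1, "x": 0.424, "y": 0.119, "z": 0.09, "rx": 0, "ry": 0, "rz": 0.094},
    {"gripper": 1, "x": 0.424, "y": 0.119, "z": 0.09, "rx": 0, "ry": 0, "rz": 0.094},
    {"gripper": 1, "x": 0.424, "y": 0.119, "z": 0.09, "rx": 0, "ry": 0, "rz": 0.094},
    {"gripper": 1, "x": 0.424, "y": 0.119, "z": 0.09, "rx": 0, "ry": 0, "rz": 0.094},
    {"gripper": 1, "x": 0.424, "y": 0.119, "z": 0.09, "rx": 0, "ry": 0, "rz": 0.094},
  ],
)

```text
time_s: 35.25
tcp_pos: [0.5191, 0.2737, 0.226]
tool_rot: [-179.8, -0.3, 90.1]
ft_force: [-0.5, -0.3, 0.3]
finger_gap: 1.002
gripper_force: 0.0
```

Emit:
jog_arm(
  steps=[
    {"gripper": 1, "x": 0, "y": 0, "z": 0, "rx": 0, "ry": 0, "rz": 0},
    {"gripper": 1, "x": 0, "y": 0, "z": 0, "rx": 0, "ry": 0, "rz": 0},
  ],
)

```text
time_s: 35.45
tcp_pos: [0.5201, 0.2692, 0.2279]
tool_rot: [-179.9, -0.3, 89.9]
ft_force: [0.3, -1.0, -0.4]
finger_gap: 0.999
gripper_force: 0.0
```

```bash
python3 - <<'E'
from h import *
np.set_printoptions(precision=4,suppress=True)
c,im=snap("wrist","w10")
# rectify the box-top plane z=.03 (1 px=0.25 mm) in slot coords: u along slot 0..0.12, v across
m=np.array([.5184,.3935]);a=np.radians(3.68);d=np.array([np.cos(a),np.sin(a)]);n=np.array([-d[1],d[0]])
s=np.arange(-.02,.14,.00025); q=np.arange(.03,-.042,-.00025); S,Q=np.meshgrid(s,q)
for z,t in((.03,"r"),(.06,"g")):
    P=np.stack([m[0]+(S-.06)*d[0]+Q*n[0],m[1]+(S-.06)*d[1]+Q*n[1],np.full_like(S,z)],-1).reshape(-1,3)
    uv=proj(c,"wrist",P).astype(np.float32).reshape(*S.shape,2)
    r=cv2.remap(im,uv[...,0],uv[...,1],cv2.INTER_CUBIC); g=cv2.cvtColor(r,cv2.COLOR_BGR2GRAY).astype(float)
    if t=="r":   # rider tip: dark between q=-.019..-.0235
        b=g[(q<-.0195)&(q>-.0235)].mean(0); k=(s>.05)&(s<.1); dk=np.clip(np.median(b[k])-15-b[k],0,None); print("rider",(dk*s[k]).sum()/dk.sum(),dk.max())
    else:        # white line on grip top
        b=g[(q<.010)&(q>-.010)].mean(0); k=(s>-.006)&(s<.006); h=np.clip(b[k]-b[k].mean(),0,None); print("fader",(h*s[k]).sum()/h.sum(),h.max())
for o in carts(c,im,.052): print([round(float(v),4) for v in o[:4]],o[4:])
plan([[.459,.3895,.2,93.68],[.459,.3895,.047,93.68]])
E
```

```text
rider 0.07383576227879254 67.25
fader -0.00041858976851490127 99.55234374999999
[0.6247, 0.2538, -0.4391, 0.0322] ('round', [425.0, 202.0])
now [ 0.5204  0.2688  0.2283 89.8816] gap 1.0 t 35.5
[ 0.459   0.3895  0.2    93.68  ] -> x 0.1508 y -0.0770 z 0.0354 rz -0.044 | mm 138 deg 3.8
[ 0.459   0.3895  0.047  93.68  ] -> x 0.0000 y -0.0000 z 0.1913 rz -0.000 | mm 153 deg 0.0
```

Emit:
jog_arm(
  steps=[
    {"gripper": 0.2, "x": 0.151, "y": -0.077, "z": 0.0354, "rx": 0, "ry": 0, "rz": -0.044},
    {"gripper": 0.2, "x": 0.151, "y": -0.077, "z": 0.0354, "rx": 0, "ry": 0, "rz": -0.044},
    {"gripper": 0.2, "x": 0.151, "y": -0.077, "z": 0.0354, "rx": 0, "ry": 0, "rz": -0.044},
    {"gripper": 0.2, "x": 0.151, "y": -0.077, "z": 0.0354, "rx": 0, "ry": 0, "rz": -0.044},
    {"gripper": 0.2, "x": 0.151, "y": -0.077, "z": 0.0354, "rx": 0, "ry": 0, "rz": -0.044},
    {"gripper": 0.2, "x": 0.151, "y": -0.077, "z": 0.12, "rx": 0, "ry": 0, "rz": -0.044},
    {"gripper": 0.2, "x": 0.151, "y": -0.077, "z": 0.12, "rx": 0, "ry": 0, "rz": -0.044},
    {"gripper": 0.2, "x": 0.151, "y": -0.077, "z": 0.12, "rx": 0, "ry": 0, "rz": -0.044},
  ],
)

```text
time_s: 36.3
tcp_pos: [0.459, 0.3888, 0.1311]
tool_rot: [-179.8, -0.2, 93.6]
ft_force: [0.1, 0.4, 0.0]
finger_gap: 0.599
gripper_force: 0.0
```

```bash
python3 -c "
from h import *
plan([[.4588,.3896,.047,93.68]])"
```

```text
now [ 0.459   0.3888  0.1311 93.5673] gap 0.599 t 36.3
[4.588e-01 3.896e-01 4.700e-02 9.368e+01] -> x 0.0010 y -0.0002 z 0.1051 rz -0.001 | mm 84 deg 0.1
```

Emit:
jog_arm(
  steps=[
    {"gripper": 0.2, "x": 0.001, "y": 0, "z": 0.05, "rx": 0, "ry": 0, "rz": 0},
    {"gripper": 0.2, "x": 0.001, "y": 0, "z": 0.09, "rx": 0, "ry": 0, "rz": 0},
    {"gripper": 0.2, "x": 0.001, "y": 0, "z": 0.105, "rx": 0, "ry": 0, "rz": 0},
    {"gripper": 0.2, "x": 0.001, "y": 0, "z": 0.105, "rx": 0, "ry": 0, "rz": 0},
    {"gripper": 0.2, "x": 0.001, "y": 0, "z": 0.105, "rx": 0, "ry": 0, "rz": 0},
  ],
)

```text
time_s: 36.8
tcp_pos: [0.4601, 0.3929, 0.051]
tool_rot: [179.9, -0.4, 93.7]
ft_force: [-0.3, -0.6, 0.5]
finger_gap: 0.6
gripper_force: 0.0
```

Emit:
jog_arm(
  steps=[
    {"gripper": -1, "x": 0, "y": 0, "z": 0, "rx": 0, "ry": 0, "rz": 0},
    {"gripper": -1, "x": 0, "y": 0, "z": 0, "rx": 0, "ry": 0, "rz": 0},
    {"gripper": -1, "x": 0, "y": 0, "z": 0, "rx": 0, "ry": 0, "rz": 0},
    {"gripper": -1, "x": 0, "y": 0, "z": 0, "rx": 0, "ry": 0, "rz": 0},
    {"gripper": -1, "x": 0, "y": 0, "z": 0, "rx": 0, "ry": 0, "rz": 0},
    {"gripper": -1, "x": 0, "y": 0, "z": 0, "rx": 0, "ry": 0, "rz": 0},
    {"gripper": -1, "x": 0, "y": 0, "z": 0, "rx": 0, "ry": 0, "rz": 0},
    {"gripper": -1, "x": 0, "y": 0, "z": 0, "rx": 0, "ry": 0, "rz": 0},
  ],
)

```text
time_s: 37.6
tcp_pos: [0.4589, 0.3926, 0.049]
tool_rot: [-180.0, -0.3, 93.7]
ft_force: [-1.0, -0.1, 1.6]
finger_gap: 0.168
gripper_force: 30.0
```

```bash
python3 -c "
from h import *
d=.074
tshift([.4588+d*.99794,.3890+d*.0642,.0470])"
```

```text
now [0.4589 0.3926 0.049 ] [-180.    -0.3   93.7] gap 0.168 t 37.6 tool axes [[-0.064, 0.998, 0.006], [0.998, 0.064, -0.0], [-0.001, 0.006, -1.0]]
shift [-0.0046  0.0921  0.0025]
```

Emit:
jog_arm(
  steps=[
    {"gripper": -1, "x": 0, "y": 0.02, "z": 0, "rx": 0, "ry": 0, "rz": 0},
    {"gripper": -1, "x": 0, "y": 0.045, "z": 0, "rx": 0, "ry": 0, "rz": 0},
    {"gripper": -1, "x": 0, "y": 0.07, "z": 0, "rx": 0, "ry": 0, "rz": 0},
    {"gripper": -1, "x": 0, "y": 0.085, "z": 0, "rx": 0, "ry": 0, "rz": 0},
    {"gripper": -1, "x": 0, "y": 0.0925, "z": 0, "rx": 0, "ry": 0, "rz": 0},
    {"gripper": -1, "x": 0, "y": 0.0925, "z": 0, "rx": 0, "ry": 0, "rz": 0},
    {"gripper": -1, "x": 0, "y": 0.0925, "z": 0, "rx": 0, "ry": 0, "rz": 0},
    {"gripper": -1, "x": 0, "y": 0.0925, "z": 0, "rx": 0, "ry": 0, "rz": 0},
  ],
)

```text
time_s: 38.4
tcp_pos: [0.5325, 0.3973, 0.049]
tool_rot: [-180.0, -0.3, 93.7]
ft_force: [1.5, -2.8, 1.5]
finger_gap: 0.174
gripper_force: 30.0
```

Emit:
jog_arm(
  steps=[
    {"gripper": -1, "x": 0, "y": 0, "z": 0, "rx": 0, "ry": 0, "rz": 0},
    {"gripper": -1, "x": 0, "y": 0, "z": 0, "rx": 0, "ry": 0, "rz": 0},
  ],
)

```text
time_s: 38.6
tcp_pos: [0.5325, 0.3973, 0.049]
tool_rot: [-180.0, -0.3, 93.7]
ft_force: [-0.5, -2.7, 3.5]
finger_gap: 0.168
gripper_force: 30.0
```

Emit:
jog_arm(
  steps=[
    {"gripper": 0.2, "x": 0, "y": 0, "z": 0, "rx": 0, "ry": 0, "rz": 0},
    {"gripper": 0.2, "x": 0, "y": 0, "z": 0, "rx": 0, "ry": 0, "rz": 0},
    {"gripper": 0.2, "x": 0, "y": 0, "z": 0, "rx": 0, "ry": 0, "rz": 0},
    {"gripper": 0.2, "x": 0, "y": 0, "z": 0, "rx": 0, "ry": 0, "rz": 0},
    {"gripper": 0.2, "x": 0, "y": 0, "z": -0.05, "rx": 0, "ry": 0, "rz": 0},
    {"gripper": 0.2, "x": 0, "y": 0, "z": -0.1, "rx": 0, "ry": 0, "rz": 0},
    {"gripper": 1, "x": 0, "y": 0, "z": -0.15, "rx": 0, "ry": 0, "rz": 0},
    {"gripper": 1, "x": 0, "y": 0, "z": -0.15, "rx": 0, "ry": 0, "rz": 0},
  ],
)

```text
time_s: 39.4
tcp_pos: [0.5349, 0.3981, 0.175]
tool_rot: [179.6, -0.6, 93.7]
ft_force: [0.1, 0.1, 0.3]
finger_gap: 0.719
gripper_force: 0.0
```

Emit:
jog_arm(
  steps=[
    {"gripper": 1, "x": -0.125, "y": 0, "z": -0.075, "rx": 0, "ry": 0, "rz": 0},
    {"gripper": 1, "x": -0.125, "y": 0, "z": -0.075, "rx": 0, "ry": 0, "rz": 0},
    {"gripper": 1, "x": -0.125, "y": 0, "z": -0.075, "rx": 0, "ry": 0, "rz": 0},
    {"gripper": 1, "x": -0.125, "y": 0, "z": -0.075, "rx": 0, "ry": 0, "rz": 0},
    {"gripper": 1, "x": -0.125, "y": 0, "z": -0.075, "rx": 0, "ry": 0, "rz": 0},
    {"gripper": 1, "x": -0.125, "y": 0, "z": -0.075, "rx": 0, "ry": 0, "rz": 0},
    {"gripper": 1, "x": -0.125, "y": 0, "z": -0.075, "rx": 0, "ry": 0, "rz": 0},
  ],
)

```text
time_s: 40.1
tcp_pos: [0.5388, 0.2976, 0.2272]
tool_rot: [-179.9, -0.3, 93.8]
ft_force: [-0.2, -0.2, 0.2]
finger_gap: 1.003
gripper_force: 0.0
```

```bash
python3 - <<'E'
from h import *
c,im=snap("wrist","w11")
m=np.array([.5184,.3935]);a=np.radians(3.68);d=np.array([np.cos(a),np.sin(a)]);n=np.array([-d[1],d[0]])
s=np.arange(-.02,.14,.00025); q=np.arange(.03,-.042,-.00025); S,Q=np.meshgrid(s,q)
R=[]
for z,t in((.03,"r"),(.06,"g")):
    P=np.stack([m[0]+(S-.06)*d[0]+Q*n[0],m[1]+(S-.06)*d[1]+Q*n[1],np.full_like(S,z)],-1).reshape(-1,3)
    uv=proj(c,"wrist",P).astype(np.float32).reshape(*S.shape,2)
    r=cv2.remap(im,uv[...,0],uv[...,1],cv2.INTER_CUBIC); R.append(r); g=cv2.cvtColor(r,cv2.COLOR_BGR2GRAY).astype(float)
    if t=="r":
        b=g[(q<-.0195)&(q>-.0235)].mean(0); k=(s>.05)&(s<.1); dk=np.clip(np.median(b[k])-15-b[k],0,None); print("rider",(dk*s[k]).sum()/dk.sum(),dk.max())
    else:
        b=g[(q<.010)&(q>-.010)].mean(0); k=(s>.068)&(s<.080); h=np.clip(b[k]-b[k].mean(),0,None); print("fader",(h*s[k]).sum()/h.sum(),h.max())
sc,_=snap("scene","sc"); 
import cv2
v=cv2.resize(np.vstack(R),(480,432)); 
sc=cv2.imread("pics/sc.png")[130:300,200:430]; sc=cv2.resize(sc,(320,236))
out=np.zeros((432,800,3),np.uint8); out[:,:480]=v; out[:236,480:]=sc; cv2.imwrite("pics/fin.png",out)
for o in carts(c,im,.052): print([round(float(x),4) for x in o[:4]],o[4:])
E
```

```text
rider 0.07372506808616001 56.34375
fader 0.0737989879551152 88.52447916666668
[0.6244, 0.2551, 4.4734, 0.0323] ('round', [405.0, 229.0])
[0.6252, 0.1872, 1.3335, 0.0323] ('round', [397.0, 281.0])
[0.6255, 0.1206, 1.4766, 0.0322] ('round', [388.0, 324.0])
```

View pics/fin.png

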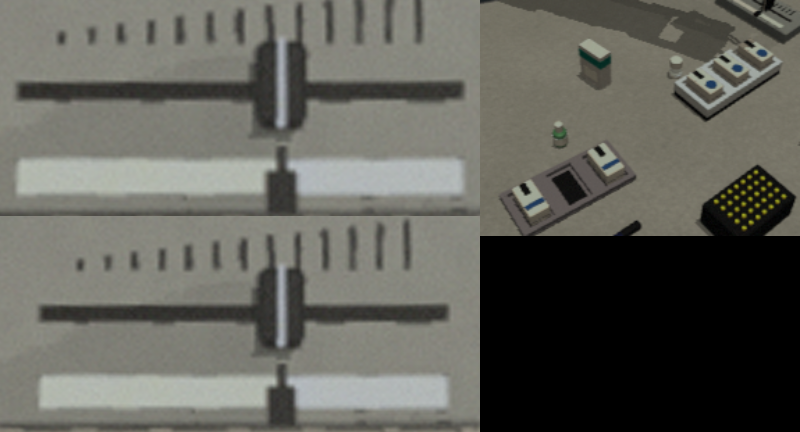

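The fader line (281,75) is level with the rider tip (281,155), 0.0738 against 0.0737. All carts are nested, the carton stands, and the dropper and vial are upright where they were, so I'm signing off.

```bash
python3 -c "
from cell import order
print(order.sign_off())"
```

```text
the job is handed in; nothing more can be done
None
```

The job is handed in at about 40 s of the 210 s: the fader went to zero first, then three round-tag cartridges into the incubator and two bar-tag ones into the tray, the carton is upright, and last the fader was set level with the unmoved rider (0.0738 against 0.0737 m in the final picture).

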